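# Pack the bottle case and shut it

## Task

Pack the grey bottle case for dispatch. Raise its lid by the bar handle and push the red knob of the folding stay back past straight, so that the lid is locked and stays up unaided; then stand every orange-capped bottle that is on the table in a black seat of its own in the case and press each one down until its seat is fully home, or the lid will not shut over it. When all are home, pull the knob forward to free the stay and lower the lid until it is fully shut, without letting it slam, and leave the purple- and green-capped bottles where they are.

Things in the scene. Friction and masses are not known exactly. Their poses are not given: they have to be found in the camera images.
- case: grey bottle case with aluminium edges, fixed to the table: 180 mm deep (x), 296 mm wide (y), walls 135 mm high and 6 mm thick; origin at the centre of its underside on the table. Its own -x side is the front (two undone latches, lid handle), +y is its left end, where the folding stay sits on the outside
- lid_hinge (a point): middle of the lid's hinge line, at the top back edge of the case, 135 mm above the table; the line runs along the case's y axis
- lid_handle (a point): middle of the black round bar handle on the lid: 12 mm diameter, 108 mm long along the case's y, carried 40 mm clear in front of the lid's front edge (220 mm from the hinge line, 6 mm above the lid's underside). It moves with the lid
- lid (a joint): lid angle in rad: 0 shut, about 1.45 when the stay is locked. The flat lid (0.55 kg, 12 mm thick) has a slightly stiff hinge that holds it only when nearly upright (above about 1.2 rad); lower down it falls shut, so let go of it at 1.3 or so. The handle bar may turn in a light pinch while the lid swings
- stay_knob (a point): middle of the red knob on the stay's knuckle: cylinder of 18 mm diameter, 36 mm long along the case's y; this point is 56 mm outside the case's left face. Lid shut, it hangs in front and low; lid at 1.33 rad, it stands about 60 mm ahead of the hinge line, 57 mm above the case's rim. Locked by pushing it backwards (case +x, about 3 N) to about 20 mm ahead of the hinge line, 52 mm above the rim
- stay_upper (a joint): knuckle of the folding stay (two equal 78 mm steel bars, case's left side to lid's left edge), rad: 0 folded (lid shut), 2.00 straight, 2.25 locked past straight, where it stops hard. Pushing the knob back about 40 mm with the lid at 1.33 takes it past straight and the lid to 1.45; pulling the knob 40 mm forward again frees it, lid back at about 1.33 and still held by its hinge; much farther and the lid falls
- seat_1_floor (a point): centre of the floor of the left push-down seat: a round black cup, 82 mm inside diameter, 25 mm deep, on which a bottle stands. As found its rim is 14 mm proud of the white deck and this point 25 mm above the table; fully down the rim is flush with the deck (36 mm above the table), this point at 11 mm and the bottle's cap top at 129 mm, just under the case's rim
- seat_1 (a joint): how far the left seat is pushed down, m: 0 proud, 0.014 fully down. It is stiff: a bottle's own weight does not move it; it takes about 9 N, slowly (some 3 N more at 20 mm/s), and it stays where it is left
- seat_2_floor (a point): centre of the floor of the middle push-down seat: a round black cup, 82 mm inside diameter, 25 mm deep, on which a bottle stands. As found its rim is 14 mm proud of the white deck and this point 25 mm above the table; fully down the rim is flush with the deck (36 mm above the table), this point at 11 mm and the bottle's cap top at 129 mm, just under the case's rim
- seat_2 (a joint): how far the middle seat is pushed down, m: 0 proud, 0.014 fully down. It is stiff: a bottle's own weight does not move it; it takes about 9 N, slowly (some 3 N more at 20 mm/s), and it stays where it is left
- seat_3_floor (a point): centre of the floor of the right push-down seat: a round black cup, 82 mm inside diameter, 25 mm deep, on which a bottle stands. As found its rim is 14 mm proud of the white deck and this point 25 mm above the table; fully down the rim is flush with the deck (36 mm above the table), this point at 11 mm and the bottle's cap top at 129 mm, just under the case's rim
- seat_3 (a joint): how far the right seat is pushed down, m: 0 proud, 0.014 fully down. It is stiff: a bottle's own weight does not move it; it takes about 9 N, slowly (some 3 N more at 20 mm/s), and it stays where it is left
- orange_a_mid (a point): centre (half-way up) of a brown bottle with an orange screw cap, standing upright; body 68 mm diameter, 118 mm tall in all, about 0.27 kg, weight low; cap 43 mm diameter, its side 16 mm high, its top 59 mm above this point (the shoulder rises to the cap's foot, 45 mm above this point); the point's z axis is the bottle's axis. May be absent
- orange_b_mid (a point): centre (half-way up) of a brown bottle with an orange screw cap, standing upright; body 68 mm diameter, 118 mm tall in all, about 0.27 kg, weight low; cap 43 mm diameter, its side 16 mm high, its top 59 mm above this point (the shoulder rises to the cap's foot, 45 mm above this point); the point's z axis is the bottle's axis. May be absent
- orange_c_mid (a point): centre (half-way up) of a brown bottle with an orange screw cap, standing upright; body 68 mm diameter, 118 mm tall in all, about 0.27 kg, weight low; cap 43 mm diameter, its side 16 mm high, its top 59 mm above this point (the shoulder rises to the cap's foot, 45 mm above this point); the point's z axis is the bottle's axis. May be absent
- purple_mid (a point): centre (half-way up) of a brown bottle with a purple screw cap, standing upright; body 68 mm diameter, 118 mm tall in all, about 0.27 kg, weight low; cap 43 mm diameter, its side 16 mm high, its top 59 mm above this point (the shoulder rises to the cap's foot, 45 mm above this point); the point's z axis is the bottle's axis. Not to be packed
- green_mid (a point): centre (half-way up) of a brown bottle with a green screw cap, standing upright; body 68 mm diameter, 118 mm tall in all, about 0.27 kg, weight low; cap 43 mm diameter, its side 16 mm high, its top 59 mm above this point (the shoulder rises to the cap's foot, 45 mm above this point); the point's z axis is the bottle's axis. Not to be packed
Not all that is in view belongs to the job. What is shaped like the part that bears orange_a_mid but blue or yellow is not meant.

How it is judged:
On the way, in this order (a step that is already met when the one before it is completed fails the run):
1. the lid is raised (value of joint lid above 1 rad), for 0.1 s.
2. the stay is locked past straight and the lid stays up with the hand away from the case (value of joint lid above 1.38 rad and value of joint stay_upper above 2.12 rad and contact force between the fingers and case below 0.3 N), for 0.5 s.
3. every orange-capped bottle stands in a seat that is fully down, the lid still locked up (value of joint lid above 1.38 rad and value of joint stay_upper above 2.12 rad and ((horizontal distance between orange_a_mid and seat_1_floor below 0.012 m and height (world z) of orange_a_mid below 0.08 m and value of joint seat_1 above 0.0115 m) or (horizontal distance between orange_a_mid and seat_2_floor below 0.012 m and height (world z) of orange_a_mid below 0.08 m and value of joint seat_2 above 0.0115 m) or (horizontal distance between orange_a_mid and seat_3_floor below 0.012 m and height (world z) of orange_a_mid below 0.08 m and value of joint seat_3 above 0.0115 m)) and ((horizontal distance between orange_b_mid and seat_1_floor below 0.012 m and height (world z) of orange_b_mid below 0.08 m and value of joint seat_1 above 0.0115 m) or (horizontal distance between orange_b_mid and seat_2_floor below 0.012 m and height (world z) of orange_b_mid below 0.08 m and value of joint seat_2 above 0.0115 m) or (horizontal distance between orange_b_mid and seat_3_floor below 0.012 m and height (world z) of orange_b_mid below 0.08 m and value of joint seat_3 above 0.0115 m)) and ((horizontal distance between orange_c_mid and seat_1_floor below 0.012 m and height (world z) of orange_c_mid below 0.08 m and value of joint seat_1 above 0.0115 m) or (horizontal distance between orange_c_mid and seat_2_floor below 0.012 m and height (world z) of orange_c_mid below 0.08 m and value of joint seat_2 above 0.0115 m) or (horizontal distance between orange_c_mid and seat_3_floor below 0.012 m and height (world z) of orange_c_mid below 0.08 m and value of joint seat_3 above 0.0115 m))), for 0.2 s.
At the end, for the whole second after the job is handed in: lid shut (under 0.03 rad); every orange-capped bottle upright (0.15 rad), at rest, within 12 mm of the centre of a seat pushed down 11.5 mm or more; the purple- and green-capped bottles within 40 mm of their starts (value of joint lid below 0.03 rad and ((horizontal distance between orange_a_mid and seat_1_floor below 0.012 m and height (world z) of orange_a_mid below 0.08 m and value of joint seat_1 above 0.0115 m) or (horizontal distance between orange_a_mid and seat_2_floor below 0.012 m and height (world z) of orange_a_mid below 0.08 m and value of joint seat_2 above 0.0115 m) or (horizontal distance between orange_a_mid and seat_3_floor below 0.012 m and height (world z) of orange_a_mid below 0.08 m and value of joint seat_3 above 0.0115 m)) and ((horizontal distance between orange_b_mid and seat_1_floor below 0.012 m and height (world z) of orange_b_mid below 0.08 m and value of joint seat_1 above 0.0115 m) or (horizontal distance between orange_b_mid and seat_2_floor below 0.012 m and height (world z) of orange_b_mid below 0.08 m and value of joint seat_2 above 0.0115 m) or (horizontal distance between orange_b_mid and seat_3_floor below 0.012 m and height (world z) of orange_b_mid below 0.08 m and value of joint seat_3 above 0.0115 m)) and ((horizontal distance between orange_c_mid and seat_1_floor below 0.012 m and height (world z) of orange_c_mid below 0.08 m and value of joint seat_1 above 0.0115 m) or (horizontal distance between orange_c_mid and seat_2_floor below 0.012 m and height (world z) of orange_c_mid below 0.08 m and value of joint seat_2 above 0.0115 m) or (horizontal distance between orange_c_mid and seat_3_floor below 0.012 m and height (world z) of orange_c_mid below 0.08 m and value of joint seat_3 above 0.0115 m)) and angle between each of orange_a_mid, orange_b_mid, orange_c_mid's own z axis and vertical below 0.15 rad and linear speed of each of orange_a, orange_b, orange_c below 0.02 m/s and distance of each of purple_mid, green_mid from where it was at the start of the episode below 0.04 m); the robot touches nothing.
It fails at once if the purple-capped bottle is moved by 40 mm or more (distance of purple_mid from where it was at the start of the episode above 0.04 m).
It fails at once if the green-capped bottle is moved by 40 mm or more (distance of green_mid from where it was at the start of the episode above 0.04 m).
It fails at once if the lid is let slam on the packed case (faster than 4 rad/s) (velocity of joint lid below -4 rad/s and value of joint any of seat_1, seat_2, seat_3 above 0.005 m).
Of orange_a, orange_b, orange_c only 2 to 3 are there at a start; the rules pass over those that are not, and their reading is None.
At some moment in a run one of orange_a, orange_b, orange_c may be knocked a few centimetres aside while the robot is not near it.
It also fails if it takes over 208 s, if anything falls off the work surface, if the arm or the gripper's body presses on something with over 40 N, if the wrist force passes 120 N, or if a joint passes its speed limit or range.

## Robot

A 6-joint arm with a two-finger parallel gripper is mounted at the origin on a cart in front of the work surface, level with it; the furniture and walls round the work are solid. World frame = base frame: x ahead of the robot, y to its left, z up, the work surface at z = 0. Lengths are in m, angles in rad, forces in N, time in s.
With the tool pointing down it reaches from about 0.375 to 0.9 m from the base axis. Payload 3.1 kg.
Tool frame: the origin (TCP) lies midway between the tips of the shut fingers; the grasp point (between the pads) lies ctrl.grip_depth behind it (ctrl.grip_depth is the distance from the TCP to the grasp point, in m); z points along the fingers, x is the direction in which the jaws open and shut, and the axes are right-handed (so a half turn about z gives the same grasp; the last joint's range is limited). The gripper opens to 85 mm and grips with 20 to 120 N. Pads are 22 mm wide; open, the fingers measure 114 mm over their backs; the gripper's body (76 mm by 85 mm) begins 54 mm behind the grasp point. The pads swing forward as they close: fully open they stand 13 mm farther back than shut.
Start: joints at [1.151, 0.527, 1.433, -0, 1.181, -0.178], TCP at [0.149, 0.607, 0.201] pointing down, gripper open.
Joint ranges: [-3.08, 3.08], [-0.75, 2.2], [0.22, 2.44], [-1.43, 4.57], [0, 2.65], [-2.85, 2.85]. Speed limits (rad/s): [2.79, 2.79, 3.14, 3.14, 3.14, 3.14].

## Interface

Orientations are given as a unit quaternion [w, x, y, z].
In Python, from cell import ctrl gives the robot as it stands.
- The arm moves only by the shell command python3 -m crank 'ROWS' [FORCE]. ROWS is JSON, a list of rows, each an object of numbers: "hand": the opening in per cent of the stroke, from 0 (shut) to 100 (fully open); "tx", "ty", "tz": the shift along the tool's x, y, z in m; "roll": the turn about the tool's z in degrees. In form: [{"hand": .., "tx": .., "ty": .., "tz": .., "roll": ..}, ...]. A call has 1 to 8 rows; each row is the pose to reach, as a shift and turn from the pose commanded when the call began, along the tool's axes at that moment; what a row does not reach only later rows make up. A row lasts 1/10 s, in which the tool goes at most 50 mm and 8.59 degrees, less where a joint would pass 70% of its speed; a pose out of reach is approached as far as the arm can. A call with a gripper value outside its range is refused whole. The fingers move at their own pace and stop on an object; FORCE is the grip in N (left out, the last holds). Time passes only in rows, so rows that repeat a pose let the fingers close. It gives the time, the measured TCP pose, the force and the opening at its end, in the units of the state.
- ctrl.read_state(): the state, without advancing time (a new reading comes with each control period).
- ctrl.grab_frame(name): name is "scene" or "top" or "wrist"; returns a dict with "pixels" (480x640x3 uint8, red, green, blue), "camera_matrix" (3x3 intrinsics, pixels), "cam_to_world" (4x4, takes a point from camera to world coordinates). Camera axes: x right, y down, z forward; pixel columns grow to the right and rows downward; lengths in m; the calibration is good to about 2 mm. A picture is of the moment at which its call begins. There is no depth.
- ctrl.sign_off(): hands the job in, once; it reports no verdict.
The state is a dict: "time": time; "joints": joint angles; "qd": joint speeds; "effort": joint torques, N m; "tcp_pos": TCP position; "eef_rot": TCP orientation; "wrist_force": force on the tool from outside, world axes, zero at the start; "ft_torque": the same for the moment, N m; "gripper_width": finger opening in m.
Only numpy, scipy, OpenCV 4.12 (cv2) and the standard library are available. Lean on these libraries where they do the work, as an engineer would, in place of code of your own. Each camera call takes 0.05 s, during which the arm holds its last target.

## Working session

There is one attempt and no reset: what is moved stays moved. The work goes in short steps, Python scripts to look and compute and a shell command to move; the robot and the scene stay as the last step left them, time stands still between calls to the robot, and variables do not carry over. Pictures are saved under pics/ and viewed, and the job is handed in when it is done.

```bash
ls -la; mkdir -p pics; python3 - <<'E'
from cell import ctrl
import cv2
print(ctrl.read_state()); print(ctrl.grip_depth)
for n in ("scene","top","wrist"):
    f=ctrl.grab_frame(n)
    cv2.imwrite(f"pics/{n}0.png",f["pixels"][:,:,::-1]); print(n,f["camera_matrix"].tolist(),f["cam_to_world"].round(4).tolist())
E
```

```text
total 12
drwxr-xr-x  3 agent agent 4096 Dec  6 03:22 .
drwxr-xr-x 23 root  root  4096 Dec  6 03:22 ..
drwxr-xr-x  2 agent agent 4096 Dec  6 03:22 pics
{'time': 0.0, 'joints': array([ 1.15152991e+00,  5.28459007e-01,  1.43390392e+00,  6.72485023e-06,
        1.18136905e+00, -1.78497179e-01]), 'qd': array([ 1.07746487e-03, -3.55257269e-04, -2.35711065e-03,  1.51257808e-04,
        8.31926641e-05,  8.58180382e-04]), 'effort': array([-1.70390187e-03, -4.42355955e+01, -1.78022522e+01, -4.00505342e-04,
        8.49107048e-03,  2.48332746e-06]), 'tcp_pos': array([0.14867977, 0.60626399, 0.20003756]), 'eef_rot': array([ 4.97370470e-04,  7.86908767e-01,  6.17068430e-01, -9.46998247e-04]), 'wrist_force': array([-0.45221486,  0.1875323 , -0.73939482]), 'ft_torque': array([-0.06140512, -0.0198389 ,  0.01038893]), 'gripper_width': 0.08535507226067393}
0.0187
scene [[473.5772738395821, 0.0, 315.9117967779677], [0.0, 473.5772738395821, 233.19167800701337], [0.0, 0.0, 1.0]] [[-0.0446, 0.8582, -0.5113, 1.0555], [0.9989, 0.0452, -0.0112, 0.1542], [0.0135, -0.5112, -0.8593, 0.9668], [0.0, 0.0, 0.0, 1.0]]
top [[586.9484460631913, 0.0, 318.49345483453635], [0.0, 586.9484460631913, 236.5407720402631], [0.0, 0.0, 1.0]] [[-0.0062, -0.9962, 0.0871, 0.4291], [-1.0, 0.0067, 0.0049, 0.1515], [-0.0055, -0.087, -0.9962, 1.5652], [0.0, 0.0, 0.0, 1.0]]
wrist [[350.54680104865224, 0.0, 318.7601280735456], [0.0, 350.54680104865224, 243.78580113299319], [0.0, 0.0, 1.0]] [[0.2386, 0.9312, 0.2756, 0.079], [0.9711, -0.2279, -0.0705, 0.6238], [-0.0029, 0.2845, -0.9587, 0.3745], [0.0, 0.0, 0.0, 1.0]]
```

View pics/top0.png

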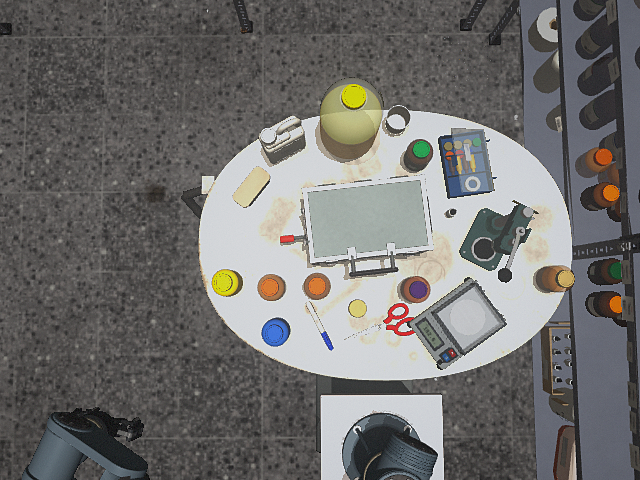

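View pics/scene0.png

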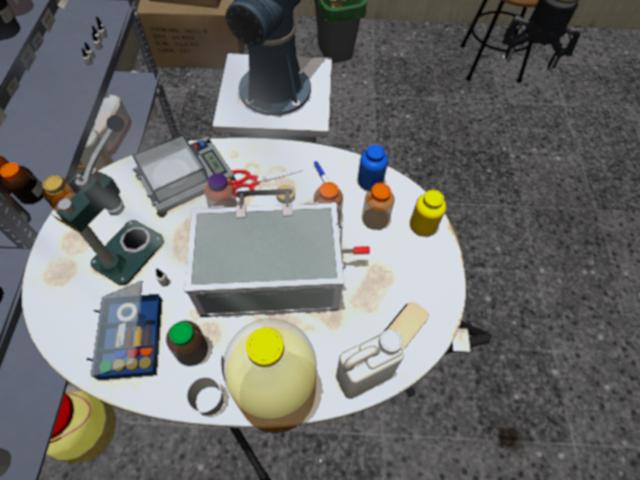

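View pics/wrist0.png

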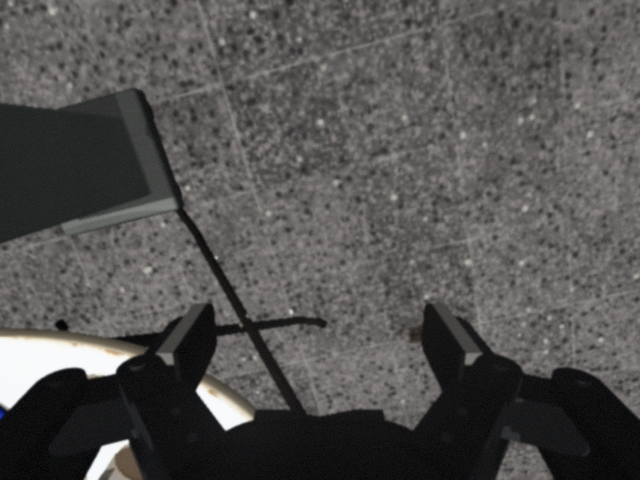

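The top view shows two orange caps on the table at (271,287) and (317,286). Purple is at (415,289), green at (419,148), the lid around (303–433, 178–264), the handle at about (373,268), and the knob at (287,239). Next I'll zoom in and measure.

```bash
cat > h.py <<'E'
import numpy as np, cv2, json
from cell import ctrl
def ray(f,u,v,z):
    K=f["camera_matrix"];T=f["cam_to_world"]
    d=T[:3,:3]@np.linalg.solve(K,[u,v,1.]);o=T[:3,3]
    return o+d*(z-o[2])/d[2]
def proj(f,p):
    T=f["cam_to_world"];c=T[:3,:3].T@(np.asarray(p,float)-T[:3,3]);q=f["camera_matrix"]@c
    return q[:2]/q[2]
def tri(obs):  # list of (f,u,v)
    A=np.zeros((3,3));b=np.zeros(3)
    for f,u,v in obs:
        T=f["cam_to_world"];d=T[:3,:3]@np.linalg.solve(f["camera_matrix"],[u,v,1.]);d/=np.linalg.norm(d)
        M=np.eye(3)-np.outer(d,d);A+=M;b+=M@T[:3,3]
    return np.linalg.solve(A,b)
def save(f,name,box=None,s=1):
    im=f["pixels"][:,:,::-1]
    if box: im=im[box[1]:box[3],box[0]:box[2]]
    cv2.imwrite(f"pics/{name}.png",cv2.resize(im,None,fx=s,fy=s,interpolation=cv2.INTER_CUBIC))
def blobs(f,lo,hi,minA=40):
    hsv=cv2.cvtColor(f["pixels"],cv2.COLOR_RGB2HSV)
    m=cv2.inRange(hsv,np.array(lo),np.array(hi))
    n,l,st,c=cv2.connectedComponentsWithStats(m)
    return [(c[i].round(1).tolist(),st[i].tolist()) for i in range(1,n) if st[i][4]>=minA],m
from scipy.spatial.transform import Rotation as R
def tool():
    s=ctrl.read_state();q=s["eef_rot"];return np.array(s["tcp_pos"]),R.from_quat([q[1],q[2],q[3],q[0]]).as_matrix()
def go(target,yaw=None):
    """shift in tool axes to take TCP to target (world)"""
    p,M=tool();return (M.T@(np.asarray(target)-p)).round(4)
E
python3 - <<'E'
from h import *
t=ctrl.grab_frame("top");s=ctrl.grab_frame("scene")
save(t,"topz",(195,100,455,300),3);save(t,"topz2",(400,100,640,320),3); save(s,"scz",(150,150,470,350),2.4)
for nm,lo,hi in (("orange",(5,150,120),(15,255,255)),("purple",(120,40,40),(165,255,255)),("green",(45,120,60),(85,255,255)),("red",(0,180,120),(4,255,255)),("red2",(174,180,120),(179,255,255))):
    for k,f in (("top",t),("scene",s)):
        for c,st in blobs(f,lo,hi,25)[0]: print(nm,k,c,st,ray(f,*c,0.118).round(3))
E
```

```text
orange top [603.6, 156.4] [595, 148, 18, 17, 214] [ 0.752 -0.555  0.118]
orange top [610.6, 192.8] [603, 185, 17, 16, 186] [ 0.66  -0.568  0.118]
orange top [269.2, 287.0] [261, 279, 17, 17, 231] [0.432 0.281 0.118]
orange top [316.6, 285.8] [308, 278, 18, 17, 231] [0.434 0.164 0.118]
orange top [615.7, 304.1] [609, 296, 13, 17, 164] [ 0.385 -0.567  0.118]
orange scene [8.6, 169.5] [0, 163, 19, 15, 224] [ 0.421 -0.552  0.118]
orange scene [328.9, 190.1] [320, 183, 19, 16, 232] [0.438 0.167 0.118]
orange scene [379.7, 195.3] [367, 183, 25, 27, 435] [0.446 0.279 0.118]
orange scene [145.8, 351.1] [140, 348, 12, 9, 76] [ 0.814 -0.153  0.118]
purple top [418.4, 289.8] [410, 282, 18, 17, 234] [ 0.423 -0.086  0.118]
purple scene [217.2, 181.0] [207, 173, 20, 18, 270] [ 0.427 -0.082  0.118]
green top [421.1, 148.9] [413, 141, 17, 17, 216] [ 0.774 -0.1    0.118]
green top [615.9, 270.2] [610, 262, 12, 17, 149] [ 0.468 -0.571  0.118]
green scene [180.9, 332.7] [169, 322, 25, 23, 433] [ 0.777 -0.096  0.118]
red top [286.3, 238.1] [280, 235, 14, 7, 50] [0.552 0.238 0.118]
red top [401.3, 315.5] [395, 312, 13, 7, 25] [ 0.36  -0.043  0.118]
red top [400.7, 322.9] [394, 318, 15, 12, 30] [ 0.343 -0.041  0.118]
red scene [361.5, 249.9] [355, 247, 14, 6, 71] [0.585 0.238 0.118]
red scene [62.4, 414.4] [54, 396, 15, 37, 243] [ 0.928 -0.268  0.118]
red2 top [396.8, 330.4] [387, 325, 24, 11, 57] [ 0.324 -0.031  0.118]
red2 scene [247.9, 174.8] [239, 171, 17, 8, 33] [ 0.406 -0.016  0.118]
red2 scene [243.5, 184.1] [234, 180, 23, 10, 73] [ 0.432 -0.023  0.118]
```

```bash
sleep 1
```

```text
(no output)
```

View pics/topz.png

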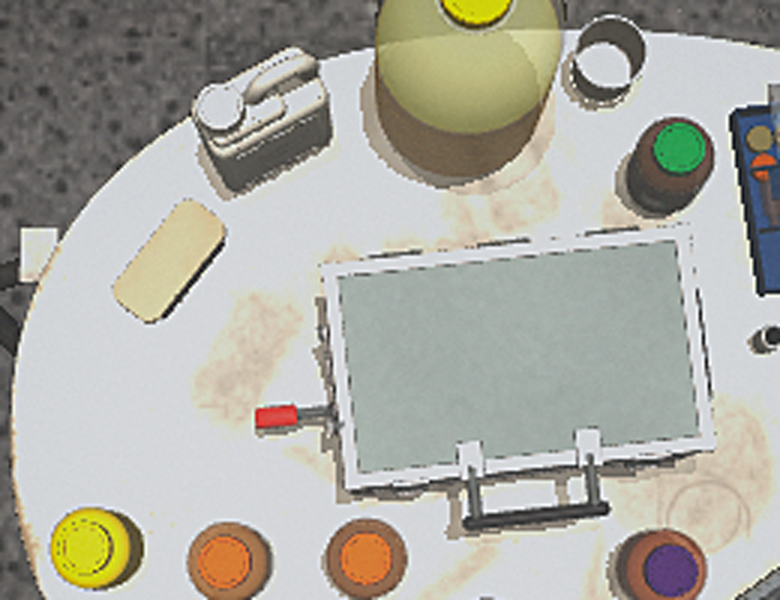

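View pics/topz2.png

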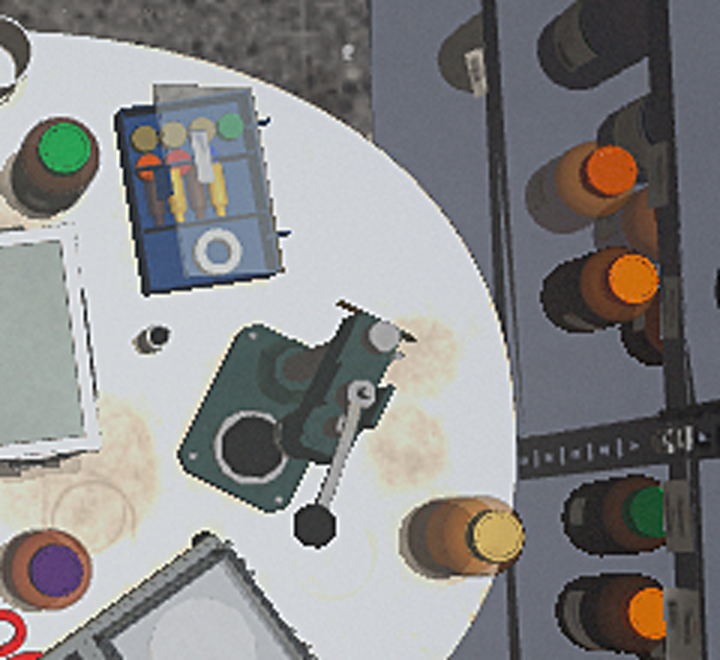

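View pics/scz.png

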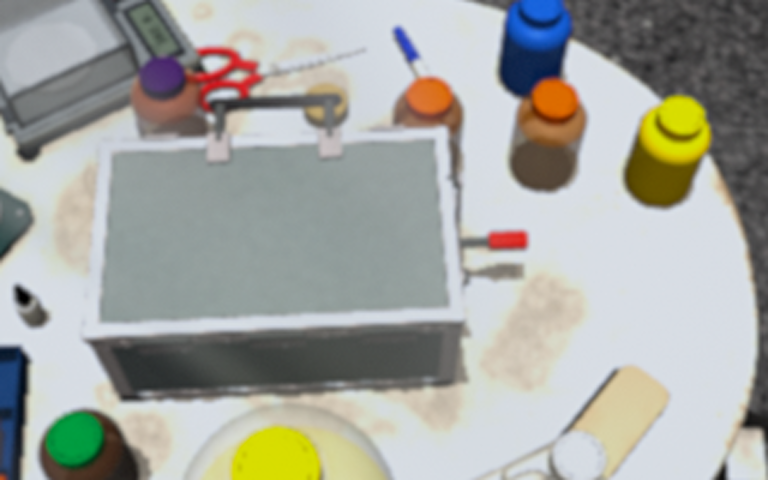

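```bash
python3 - <<'E'
from h import *
t=ctrl.grab_frame("top");s=ctrl.grab_frame("scene")
z=lambda u,v:(195+u/3,100+v/3)
P=[ray(t,*z(*c),0.147) for c in ((320,265),(690,225),(713,447),(348,490))]
for p in P: print(p.round(4))
print([np.linalg.norm(P[i]-P[(i+1)%4]).round(3) for i in range(4)], np.mean(P,axis=0))
h=[ray(t,*z(*c),0.141) for c in ((467,523),(608,508))]
print(h, np.linalg.norm(h[0]-h[1]))
d=(P[0]-P[1]+P[3]-P[2])[:2];print("y-axis dir yaw",np.degrees(np.arctan2(-d[0],d[1])))
# scene lid corners: zoom 2.4 offset150
z2=lambda u,v:(150+u/2.4,150+v/2.4)
Q=[ray(s,*z2(*c),0.147) for c in ((462,327),(85,332),(102,142),(448,128))]
for p in Q: print(p.round(4))
print([np.linalg.norm(Q[i]-Q[(i+1)%4]).round(3) for i in range(4)], np.mean(Q,axis=0))
hs=[ray(s,*z2(*c),0.141) for c in ((338,100),(212,102))];print(hs)
print("knob",tri([(t,286.3,238.1),(s,361.5,249.9)]))
for a,b in (((269.2,287.0),(379.7-0.8,193)),((316.6,285.8),(328.9,190.1))):
    print(tri([(t,*a),(s,*b)]))
E
```

```text
[0.6715 0.1989 0.147 ]
[ 0.7023 -0.1029  0.147 ]
[ 0.5209 -0.1175  0.147 ]
[0.4882 0.177  0.147 ]
[np.float64(0.303), np.float64(0.182), np.float64(0.296), np.float64(0.185)] [0.59573144 0.03886609 0.147     ]
[array([0.46115679, 0.08117518, 0.141     ]), array([ 0.47252044, -0.03276359,  0.141     ])] 0.11450403661162763
y-axis dir yaw 6.084771591804613
[0.6817 0.1989 0.147 ]
[ 0.7009 -0.0956  0.147 ]
[ 0.5234 -0.114   0.147 ]
[0.4928 0.1837 0.147 ]
[np.float64(0.295), np.float64(0.178), np.float64(0.299), np.float64(0.19)] [0.59968385 0.04327271 0.147     ]
[array([0.46374935, 0.08529785, 0.141     ]), array([ 0.4719974 , -0.02626321,  0.141     ])]
knob [0.55666544 0.24231575 0.06631224]
[0.43179169 0.28019868 0.10617102]
[0.43411811 0.16551755 0.11200274]
```

```bash
cat >> h.py <<'E'
def case(): 
    c=json.load(open("case.json"));return c
def w(xl,yl,z):
    x,y,a=json.load(open("case.json"));return np.array([x+np.cos(a)*xl-np.sin(a)*yl,y+np.sin(a)*xl+np.cos(a)*yl,z])
E
python3 - <<'E'
from h import *
from scipy.optimize import least_squares
t=ctrl.grab_frame("top");s=ctrl.grab_frame("scene")
z=lambda u,v:(195+u/3,100+v/3); z2=lambda u,v:(150+u/2.4,150+v/2.4)
L=[(.09,.148,.147),(.09,-.148,.147),(-.09,-.148,.147),(-.09,.148,.147),(-.13,.054,.141),(-.13,-.054,.141)]
ot=[z(*c) for c in ((320,265),(690,225),(713,447),(348,490),(467,521),(608,507))]
os=[z2(*c) for c in ((462,327),(85,332),(102,142),(448,128),(338,100),(212,102))]
def res(q,full=False):
    x,y,a=q;r=[]
    for l,a1,b1 in zip(L,ot,os):
        P=(x+np.cos(a)*l[0]-np.sin(a)*l[1],y+np.sin(a)*l[0]+np.cos(a)*l[1],l[2])
        r+=[proj(t,P)-a1,proj(s,P)-b1]
    return np.array(r) if full else np.concatenate(r)
q=least_squares(res,[.597,.041,.1],loss="soft_l1").x
print(q,np.degrees(q[2]));print(res(q,True).round(1).tolist())
json.dump(q.tolist(),open("case.json","w"))
print("handle",w(-.13,0,.141),"knob local")
p,M=tool();print(p,np.degrees(np.arctan2(M[1,0],M[0,0])))
hp=w(-.13,0,.141); print(go([hp[0],hp[1],0.25]))
E
```

```text
[0.59714439 0.04145859 0.10048028] 5.75709590305171
[[0.5, -0.1], [-0.6, -4.8], [-2.5, 0.3], [-0.7, 0.3], [-1.1, -0.6], [-0.3, -0.4], [-1.1, -1.9], [-1.9, -0.1], [-0.4, 0.2], [-1.4, -0.6], [-3.1, 0.1], [0.4, 0.5]]
handle [0.4678001  0.02841812 0.141     ] knob local
[0.14899325 0.60691187 0.20092693] 76.2007567150757
[-0.4858  0.4476 -0.049 ]
```

```bash
python3 -m crank '[{"hand":35,"tx":0,"ty":0,"tz":-0.08,"roll":10},{"hand":35,"tx":-0.1,"ty":0.1,"tz":-0.08,"roll":20},{"hand":35,"tx":-0.15,"ty":0.15,"tz":-0.08,"roll":30},{"hand":35,"tx":-0.2,"ty":0.2,"tz":-0.08,"roll":40},{"hand":35,"tx":-0.25,"ty":0.25,"tz":-0.08,"roll":50},{"hand":35,"tx":-0.3,"ty":0.3,"tz":-0.08,"roll":60},{"hand":35,"tx":-0.35,"ty":0.35,"tz":-0.08,"roll":70.4},{"hand":35,"tx":-0.35,"ty":0.35,"tz":-0.08,"roll":70.4}]' 30; python3 - <<'E'
from h import *
p,M=tool();print(p,np.degrees(np.arctan2(M[1,0],M[0,0])))
hp=w(-.13,0,.141); print(go([hp[0],hp[1],0.25]))
E
```

```text
time: 1.25
tcp_pos: [0.3302, 0.3074, 0.2779]
eef_rot: [-0.0, 0.998, 0.062, 0.001]
wrist_force: [0.6, 0.8, -0.9]
gripper_width: 0.0299
[0.33016466 0.30735604 0.27793745] 7.122598761798199
[0.102  0.2939 0.0279]
```

```bash
python3 -m crank '[{"hand":35,"tx":0.102,"ty":0.294,"tz":0.0,"roll":1.3},{"hand":35,"tx":0.102,"ty":0.294,"tz":0.0,"roll":1.3},{"hand":35,"tx":0.102,"ty":0.294,"tz":0.0,"roll":1.3},{"hand":35,"tx":0.102,"ty":0.294,"tz":0.0,"roll":1.3},{"hand":35,"tx":0.102,"ty":0.294,"tz":0.0,"roll":1.3},{"hand":35,"tx":0.102,"ty":0.294,"tz":0.0,"roll":1.3},{"hand":35,"tx":0.102,"ty":0.294,"tz":0.03,"roll":1.3},{"hand":35,"tx":0.102,"ty":0.294,"tz":0.03,"roll":1.3}]'; python3 - <<'E'
from h import *
p,M=tool();print(p,np.degrees(np.arctan2(M[1,0],M[0,0])))
hp=w(-.13,0,.141); print(hp,go([hp[0],hp[1],0.141-.0187]))
f=ctrl.grab_frame("wrist");save(f,"w1");print(proj(f,w(-.13,.054,.141)),proj(f,w(-.13,-.054,.141)))
E
```

```text
time: 2.05
tcp_pos: [0.4674, 0.0289, 0.245]
eef_rot: [-0.001, 0.999, 0.052, -0.003]
wrist_force: [-1.4, -0.3, -0.6]
gripper_width: 0.0298
[0.46735102 0.02894411 0.24504593] 5.907081140885951
[0.4678001  0.02841812 0.141     ] [0.0011 0.0008 0.1227]
[319.74668135 164.86739569] [319.33012575 292.6125685 ]
```

View pics/w1.png

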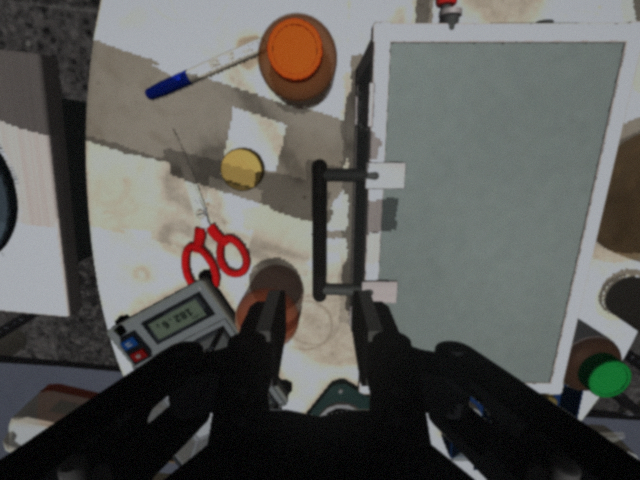

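```bash
python3 -m crank '[{"hand":35,"tx":0.001,"ty":0.001,"tz":0.04},{"hand":35,"tx":0.001,"ty":0.001,"tz":0.08},{"hand":35,"tx":0.001,"ty":0.001,"tz":0.11},{"hand":35,"tx":0.001,"ty":0.001,"tz":0.122},{"hand":35,"tx":0.001,"ty":0.001,"tz":0.122},{"hand":0,"tx":0.001,"ty":0.001,"tz":0.122},{"hand":0,"tx":0.001,"ty":0.001,"tz":0.122},{"hand":0,"tx":0.001,"ty":0.001,"tz":0.122}]' 25; python3 - <<'E'
from h import *
f=ctrl.grab_frame("wrist");save(f,"w2");print(ctrl.read_state())
E
```

```text
{'time': 2.15, 'joints': array([-1.73138472e-01,  2.56707468e-01,  1.74960188e+00,  5.18566370e-04,
        1.13779967e+00, -2.79914127e-01]), 'qd': array([ 0.02868532, -0.02718122, -0.01482521,  0.00056855, -0.00302867,
       -0.001917  ]), 'effort': array([-7.99305607e-01, -2.94424188e+01, -1.69436699e+01, -4.50307585e-02,
       -1.79661537e-02, -4.16776689e-03]), 'tcp_pos': array([0.46780831, 0.03102624, 0.24723515]), 'eef_rot': array([-5.11788193e-04,  9.98580206e-01,  5.32534915e-02, -1.17320959e-03]), 'wrist_force': array([-0.40726422,  0.07443674,  0.48068609]), 'ft_torque': array([-0.00169022, -0.01077322,  0.01766919]), 'gripper_width': 0.03007193575312197}validation failed for argument at $[0]...
```

View pics/w2.png

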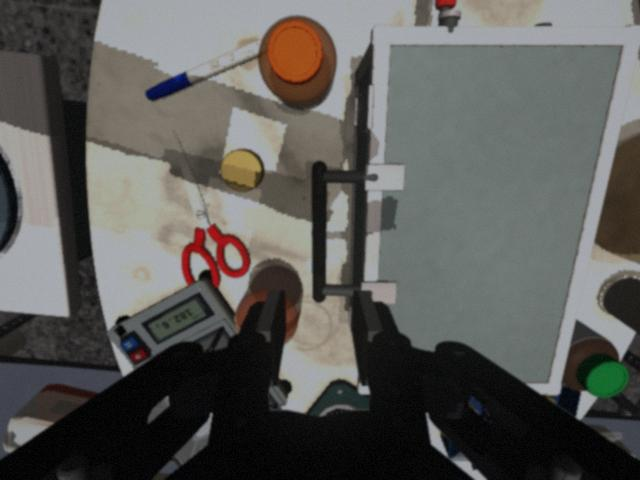

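```bash
python3 -m crank '[{"hand":35,"tx":0.001,"ty":0.002,"tz":0.04,"roll":0},{"hand":35,"tx":0.001,"ty":0.002,"tz":0.08,"roll":0},{"hand":35,"tx":0.001,"ty":0.002,"tz":0.11,"roll":0},{"hand":35,"tx":0.001,"ty":0.002,"tz":0.124,"roll":0},{"hand":35,"tx":0.001,"ty":0.002,"tz":0.124,"roll":0},{"hand":0,"tx":0.001,"ty":0.002,"tz":0.124,"roll":0},{"hand":0,"tx":0.001,"ty":0.002,"tz":0.124,"roll":0},{"hand":0,"tx":0.001,"ty":0.002,"tz":0.124,"roll":0}]' 25; python3 - <<'E'
from h import *
f=ctrl.grab_frame("wrist");save(f,"w2")
E
```

```text
time: 2.95
tcp_pos: [0.4709, 0.029, 0.1249]
eef_rot: [0.0, 0.999, 0.054, 0.002]
wrist_force: [-0.4, -0.4, -0.5]
gripper_width: -0.0002
```

View pics/w2.png

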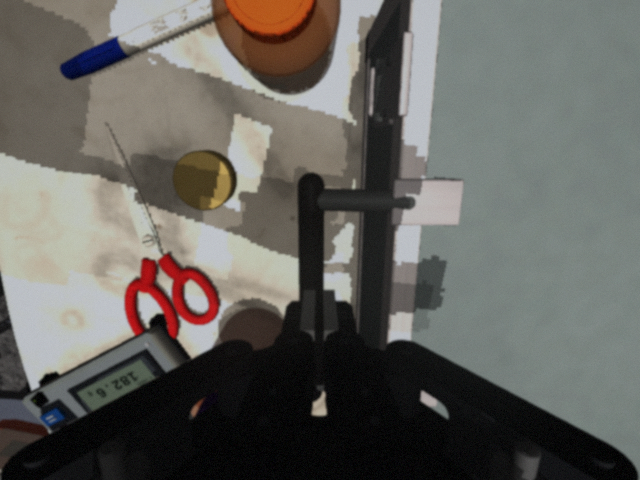

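```bash
python3 - <<'E'
from h import *
f=ctrl.grab_frame("wrist");save(f,"w3",(220,150,440,420),2.8)
f=ctrl.grab_frame("scene");save(f,"s3",(150,100,450,320),2.6)
print(ctrl.read_state())
E
```

```text
{'time': 3.1, 'joints': array([-1.76542351e-01,  4.46031809e-01,  1.88897820e+00,  3.01817632e-05,
        8.04974520e-01, -2.83945744e-01]), 'qd': array([-0.00300794,  0.00686255,  0.00367149, -0.00087523, -0.00147314,
        0.0010987 ]), 'effort': array([ 6.02367427e-02, -3.40845609e+01, -1.14375106e+01,  2.10439532e-03,
       -5.25203985e-03,  2.24461105e-04]), 'tcp_pos': array([0.47038446, 0.02884335, 0.12425774]), 'eef_rot': array([1.72899878e-04, 9.98558648e-01, 5.36654351e-02, 7.85326022e-04]), 'wrist_force': array([ 0.13490776, -0.4076859 ,  0.48346593]), 'ft_torque': array([0.02827438, 0.05991712, 0.00563724]), 'gripper_width': 0.0002271703769430131}
```

View pics/w3.png

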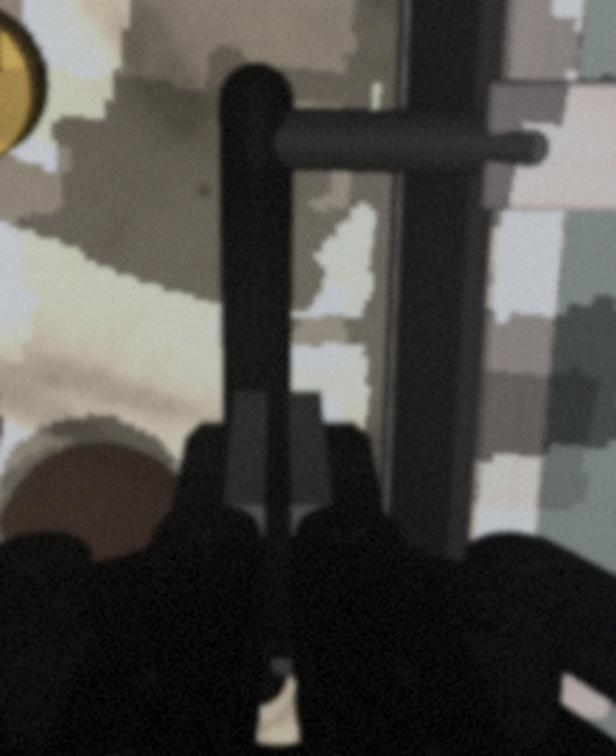

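View pics/s3.png

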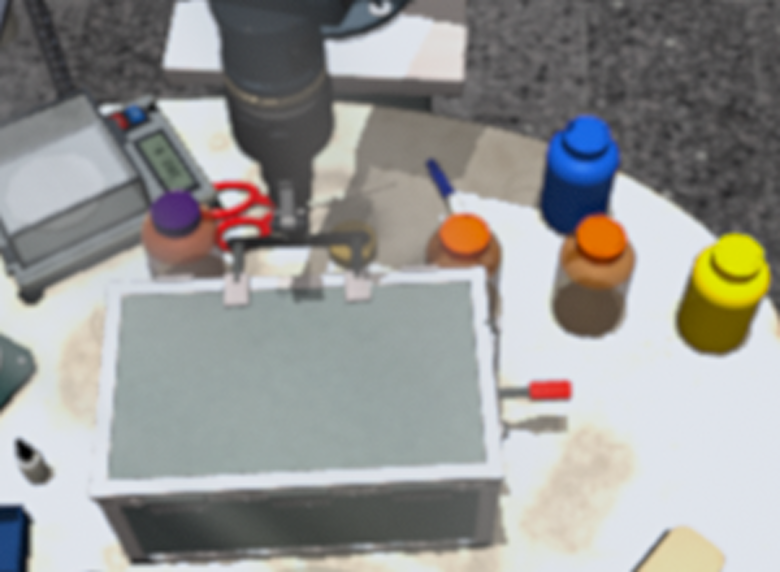

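```bash
python3 - <<'E'
from h import *
f=ctrl.grab_frame("wrist");p,M=tool();print(p)
z=lambda q:((q-np.array([220,150]))*2.8).round(0)
for d in (0,.0187,.03): print(d,z(proj(f,p-M[:,2]*d)))
for d in (0,.0187): 
  for yy in (-.011,.011): print(d,yy,z(proj(f,p-M[:,2]*d+M[:,1]*yy)))
for zz in (.12,.13,.14,.15): print(zz,z(proj(f,w(-.13,.054,zz))),z(proj(f,w(-.13,.02,zz))))
E
```

```text
[0.47024242 0.02879463 0.12408142]
0 [273. 364.]
0.0187 [273. 406.]
0.03 [272. 436.]
0 -0.011 [273. 310.]
0 0.011 [273. 417.]
0.0187 -0.011 [273. 347.]
0.0187 0.011 [273. 463.]
0.12 [261.  77.] [261. 259.]
0.13 [260.  84.] [260. 274.]
0.14 [259.  91.] [259. 292.]
0.15 [258.  98.] [258. 312.]
```

```bash
python3 -m crank '[{"hand":35,"tx":-0.003,"ty":0,"tz":-0.01,"roll":0},{"hand":35,"tx":-0.003,"ty":0,"tz":-0.01,"roll":0},{"hand":35,"tx":-0.003,"ty":0,"tz":-0.01,"roll":0},{"hand":35,"tx":-0.003,"ty":0,"tz":0.0,"roll":0},{"hand":35,"tx":-0.003,"ty":0,"tz":0.01,"roll":0}]' 25; python3 - <<'E'
from h import *
f=ctrl.grab_frame("wrist");save(f,"w4",(160,100,480,420),1.8)
f=ctrl.grab_frame("scene");save(f,"s4",(200,150,320,240),6)
E
```

```text
time: 3.65
tcp_pos: [0.467, 0.0285, 0.1129]
eef_rot: [0.0, 0.999, 0.054, 0.0]
wrist_force: [-0.1, -1.0, 0.3]
gripper_width: 0.03
```

View pics/w4.png

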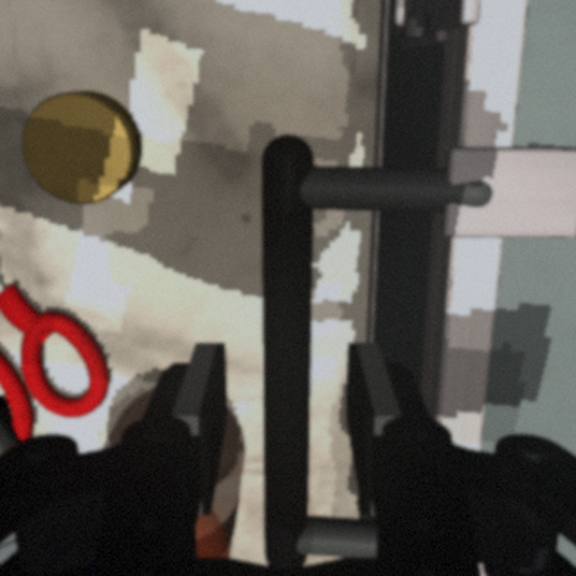

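View pics/s4.png

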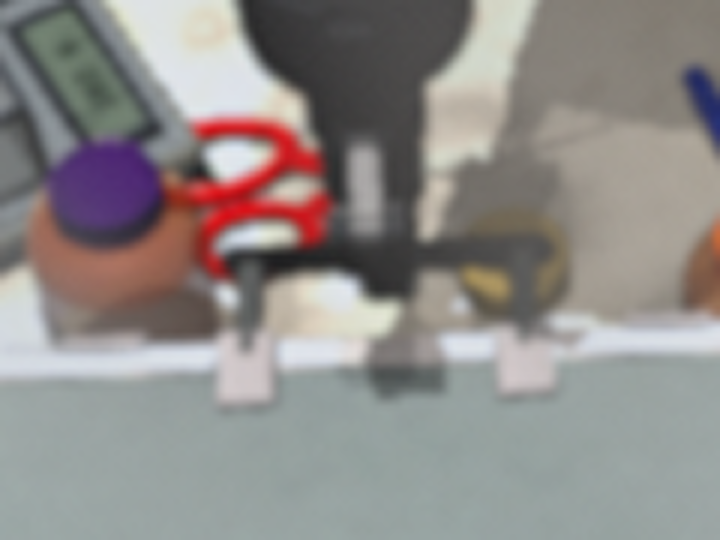

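```bash
python3 - <<'E'
from h import *
f=ctrl.grab_frame("scene");p,M=tool();print(p)
for d in (0,.01,.02,.03,.04,.05):
    q=p-M[:,2]*d+M[:,0]*.015; print(d,((proj(f,q)-[200,150])*6).round(0), ((proj(f,q+M[:,0]*.01)-[200,150])*6).round(0))
print(((proj(f,w(-.13,0,.141))-[200,150])*6))
E
```

```text
[0.46588118 0.02868202 0.11221058]
0 [393. 328.] [393. 351.]
0.01 [390. 313.] [391. 336.]
0.02 [388. 297.] [388. 320.]
0.03 [386. 281.] [386. 304.]
0.04 [384. 264.] [384. 288.]
0.05 [381. 248.] [381. 271.]
[384.67107091 252.19225543]
```

```bash
python3 -m crank '[{"hand":35,"tx":0.0,"ty":0,"tz":0.01,"roll":0},{"hand":35,"tx":0.0,"ty":0,"tz":0.015,"roll":0},{"hand":35,"tx":0.0,"ty":0,"tz":0.015,"roll":0},{"hand":0,"tx":0.0,"ty":0,"tz":0.015,"roll":0},{"hand":0,"tx":0.0,"ty":0,"tz":0.015,"roll":0},{"hand":0,"tx":0.0,"ty":0,"tz":0.015,"roll":0},{"hand":0,"tx":0.0,"ty":0,"tz":0.015,"roll":0}]' 25; python3 - <<'E'
from h import *
f=ctrl.grab_frame("wrist");save(f,"w5",(160,100,480,420),1.8)
f=ctrl.grab_frame("scene");save(f,"s5",(200,150,320,240),6)
E
```

```text
time: 4.5
tcp_pos: [0.4671, 0.0285, 0.0985]
eef_rot: [-0.0, 0.999, 0.054, 0.0]
wrist_force: [1.1, 0.1, -3.4]
gripper_width: 0.0111
```

View pics/w5.png

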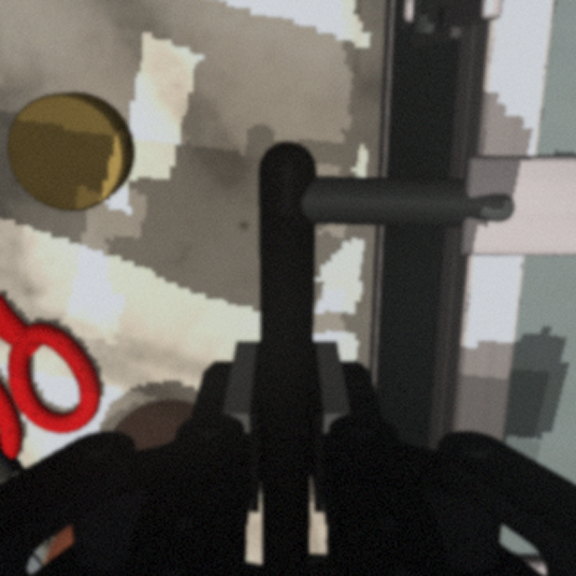

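View pics/s5.png

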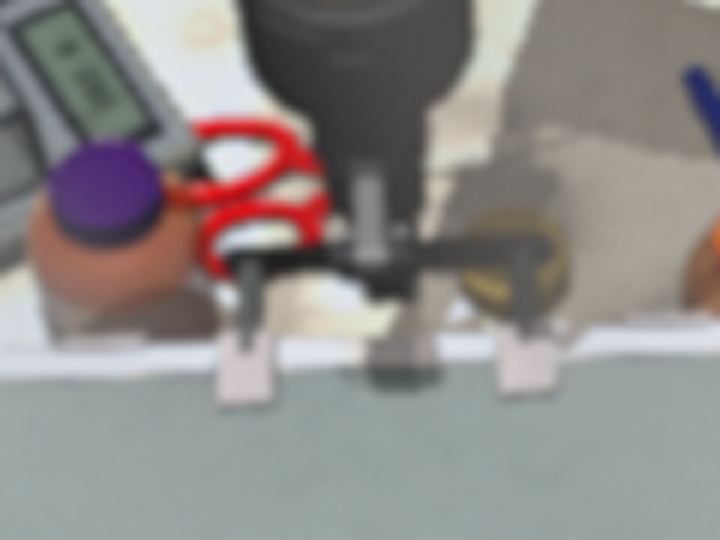

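```bash
python3 -m crank '[{"hand":35,"tx":0.0,"ty":0,"tz":0.0,"roll":0},{"hand":35,"tx":0.0,"ty":0,"tz":0.0,"roll":0},{"hand":35,"tx":0.0,"ty":0,"tz":0.006,"roll":0},{"hand":35,"tx":0.0,"ty":0,"tz":0.006,"roll":0},{"hand":0,"tx":0.0,"ty":0,"tz":0.006,"roll":0},{"hand":0,"tx":0.0,"ty":0,"tz":0.006,"roll":0},{"hand":0,"tx":0.0,"ty":0,"tz":0.006,"roll":0}]' 25; python3 - <<'E'
from h import *
p,M=tool();print(p)
# arc plan: dx,dz tool
for th in np.arange(0,1.4,.095):
    r=np.array([-.22*np.cos(th)-.006*np.sin(th)+.22, .22*np.sin(th)+.006*np.cos(th)-.006]);print(round(th,3),r.round(3))
E
```

```text
time: 5.3
tcp_pos: [0.4671, 0.0286, 0.0924]
eef_rot: [-0.0, 0.999, 0.054, 0.0]
wrist_force: [0.8, 0.6, -1.9]
gripper_width: 0.0109
[0.46706708 0.0285937  0.09242939]
0.0 [0. 0.]
0.095 [0.    0.021]
0.19 [0.003 0.041]
0.285 [0.007 0.062]
0.38 [0.013 0.081]
0.475 [0.022 0.1  ]
0.57 [0.032 0.118]
0.665 [0.043 0.134]
0.76 [0.056 0.15 ]
0.855 [0.071 0.164]
0.95 [0.087 0.176]
1.045 [0.104 0.187]
1.14 [0.123 0.196]
1.235 [0.142 0.204]
1.33 [0.162 0.209]
```

```bash
python3 -m crank '[{"hand":0,"tx":0.0,"ty":0,"tz":-0.010,"roll":0},{"hand":0,"tx":0.0,"ty":0,"tz":-0.021,"roll":0},{"hand":0,"tx":0.001,"ty":0,"tz":-0.031,"roll":0},{"hand":0,"tx":0.003,"ty":0,"tz":-0.041,"roll":0},{"hand":0,"tx":0.005,"ty":0,"tz":-0.051,"roll":0},{"hand":0,"tx":0.007,"ty":0,"tz":-0.062,"roll":0},{"hand":0,"tx":0.013,"ty":0,"tz":-0.081,"roll":0}]' 25; python3 - <<'E'
from h import *
p,M=tool();print(p)
f=ctrl.grab_frame("scene");save(f,"s6",(100,50,480,350),2)
E
```

```text
time: 6.0
tcp_pos: [0.4857, 0.0304, 0.175]
eef_rot: [-0.0, 0.999, 0.053, 0.006]
wrist_force: [17.4, 5.0, -13.3]
gripper_width: 0.0109
[0.48569635 0.03036568 0.1749957 ]
```

View pics/s6.png

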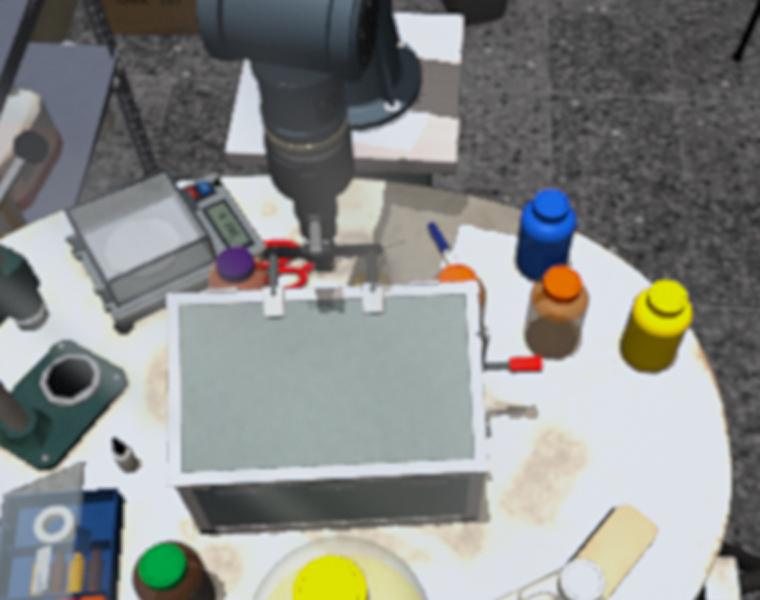

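```bash
python3 -m crank '[{"hand":0,"tx":0.002,"ty":0,"tz":-0.005,"roll":0},{"hand":0,"tx":0.005,"ty":0,"tz":-0.010,"roll":0},{"hand":0,"tx":0.009,"ty":0,"tz":-0.019,"roll":0}]' 20; python3 -m crank '[{"hand":0,"tx":0.0,"ty":0,"tz":0,"roll":0},{"hand":0,"tx":0.0,"ty":0,"tz":0,"roll":0}]'
```

```text
time: 6.35
tcp_pos: [0.4947, 0.0313, 0.1937]
eef_rot: [-0.0, 0.999, 0.053, 0.006]
wrist_force: [14.9, 3.8, -14.2]
gripper_width: 0.0109
time: 6.55
tcp_pos: [0.4951, 0.0313, 0.1943]
eef_rot: [-0.0, 0.999, 0.053, 0.007]
wrist_force: [12.0, 3.7, -9.1]
gripper_width: 0.0109
```

```bash
python3 -m crank '[{"hand":0,"tx":0.006,"ty":0,"tz":0.0,"roll":0},{"hand":0,"tx":0.010,"ty":0,"tz":-0.009,"roll":0},{"hand":0,"tx":0.016,"ty":0,"tz":-0.018,"roll":0},{"hand":0,"tx":0.021,"ty":0,"tz":-0.026,"roll":0},{"hand":0,"tx":0.027,"ty":0,"tz":-0.034,"roll":0},{"hand":0,"tx":0.040,"ty":0,"tz":-0.050,"roll":0},{"hand":0,"tx":0.040,"ty":0,"tz":-0.050,"roll":0}]' 20
```

```text
time: 7.25
tcp_pos: [0.5317, 0.0351, 0.2449]
eef_rot: [0.0, 0.999, 0.054, 0.003]
wrist_force: [4.0, -0.7, -5.8]
gripper_width: 0.0113
```

```bash
python3 -m crank '[{"hand":0,"tx":0.008,"ty":0,"tz":-0.007,"roll":0},{"hand":0,"tx":0.016,"ty":0,"tz":-0.014,"roll":0},{"hand":0,"tx":0.024,"ty":0,"tz":-0.020,"roll":0},{"hand":0,"tx":0.032,"ty":0,"tz":-0.026,"roll":0},{"hand":0,"tx":0.041,"ty":0,"tz":-0.032,"roll":0},{"hand":0,"tx":0.050,"ty":0,"tz":-0.037,"roll":0},{"hand":0,"tx":0.060,"ty":0,"tz":-0.042,"roll":0},{"hand":0,"tx":0.060,"ty":0,"tz":-0.042,"roll":0}]' 20
```

```text
time: 8.05
tcp_pos: [0.5888, 0.0412, 0.2875]
eef_rot: [0.001, 0.999, 0.054, 0.0]
wrist_force: [-2.9, -3.5, 6.9]
gripper_width: 0.011
```

```bash
 python3 - <<'E'
from h import *
p,M=tool();print(p)
f=ctrl.grab_frame("scene");save(f,"s7",(100,50,480,350),2)
E
```

```text
[0.58880784 0.04115254 0.287534  ]
```

View pics/s7.png

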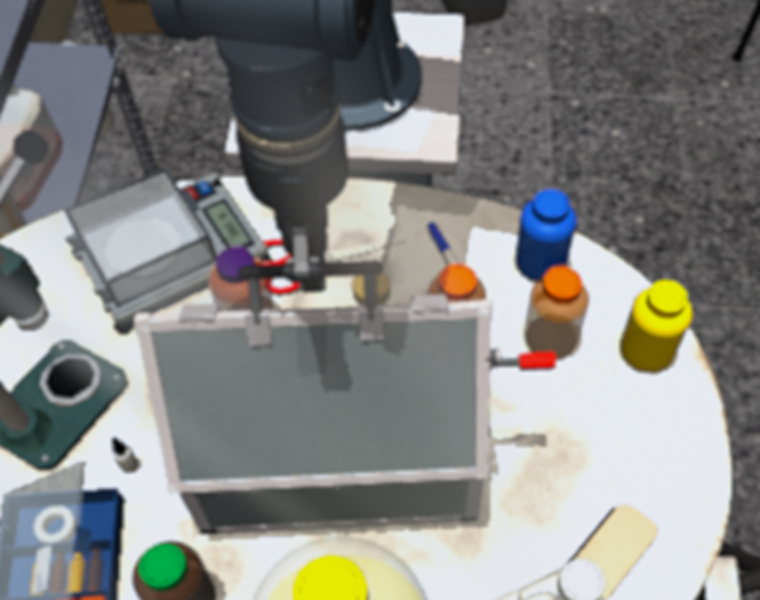

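```bash
python3 -m crank '[{"hand":0,"tx":0.006,"ty":0,"tz":-0.005,"roll":0},{"hand":0,"tx":0.013,"ty":0,"tz":-0.009,"roll":0},{"hand":0,"tx":0.020,"ty":0,"tz":-0.012,"roll":0},{"hand":0,"tx":0.028,"ty":0,"tz":-0.014,"roll":0},{"hand":0,"tx":0.036,"ty":0,"tz":-0.016,"roll":0},{"hand":0,"tx":0.040,"ty":0,"tz":-0.017,"roll":0},{"hand":0,"tx":0.040,"ty":0,"tz":-0.017,"roll":0}]' 20;  python3 - <<'E'
from h import *
p,M=tool();print(p)
f=ctrl.grab_frame("scene");save(f,"s8",(100,50,480,350),2)
t=ctrl.grab_frame("top");save(t,"t8",(195,100,455,300),3)
for k,g in (("t",t),("s",f)):
    print(k,blobs(g,(0,180,120),(4,255,255),25)[0])
E
```

```text
time: 8.8
tcp_pos: [0.6297, 0.0455, 0.3038]
eef_rot: [0.001, 0.999, 0.054, 0.002]
wrist_force: [-1.9, -3.9, 5.7]
gripper_width: 0.0108
[0.62972745 0.04552742 0.30382655]
t [([282.1, 215.3], [275, 212, 15, 7, 47])]
s [([370.2, 238.3], [362, 235, 17, 7, 105]), ([62.5, 414.7], [53, 395, 17, 39, 266])]
```

View pics/s8.png

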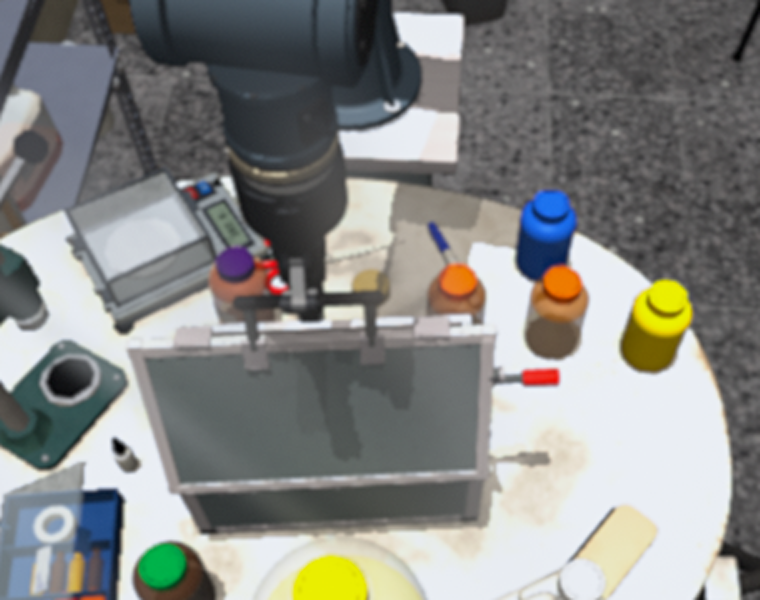

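View pics/t8.png

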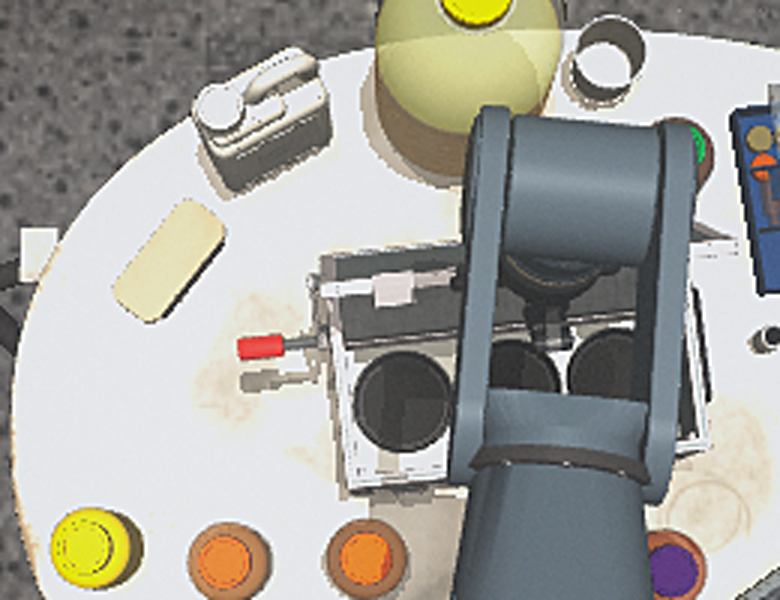

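```bash
 python3 - <<'E'
from h import *
f=ctrl.grab_frame("scene");t=ctrl.grab_frame("top")
k=tri([(t,282.1,215.3),(f,370.2,238.3)]);print(k,w(.03,.204,.192))
c=case();a=c[2];d=k[:2]-c[:2];print("local",np.cos(a)*d[0]+np.sin(a)*d[1],-np.sin(a)*d[0]+np.cos(a)*d[1])
# lid handle end triang
E
```

```text
[0.60010434 0.2455806  0.19165241] [0.60652957 0.24743897 0.192     ]
local 0.023420758530761053 0.20279552325805625
```

```bash
python3 -m crank '[{"hand":0,"tx":0.004,"ty":0,"tz":-0.001,"roll":0},{"hand":30,"tx":0.004,"ty":0,"tz":-0.001,"roll":0},{"hand":30,"tx":0.004,"ty":0,"tz":-0.001,"roll":0},{"hand":30,"tx":0.004,"ty":0,"tz":-0.001,"roll":0},{"hand":30,"tx":0.004,"ty":0,"tz":-0.03,"roll":0},{"hand":30,"tx":0.004,"ty":0,"tz":-0.06,"roll":0},{"hand":30,"tx":0.004,"ty":0,"tz":-0.07,"roll":0}]' 20;  python3 - <<'E'
from h import *
p,M=tool();print(p)
f=ctrl.grab_frame("scene");save(f,"s9",(100,50,480,350),2)
t=ctrl.grab_frame("top")
a=blobs(t,(0,180,120),(4,255,255),25)[0][0][0];b=blobs(f,(0,180,120),(4,255,255),60)[0][0][0]
print(a,b,tri([(t,*a),(f,*b)]))
E
```

```text
time: 9.7
tcp_pos: [0.6336, 0.0469, 0.3748]
eef_rot: [-0.0, 0.999, 0.054, 0.003]
wrist_force: [-1.0, 0.9, 0.8]
gripper_width: 0.0257
[0.63356868 0.04689512 0.37481562]
[281.1, 214.2] [370.0, 239.0] [0.60245192 0.2464408  0.19293039]
```

View pics/s9.png

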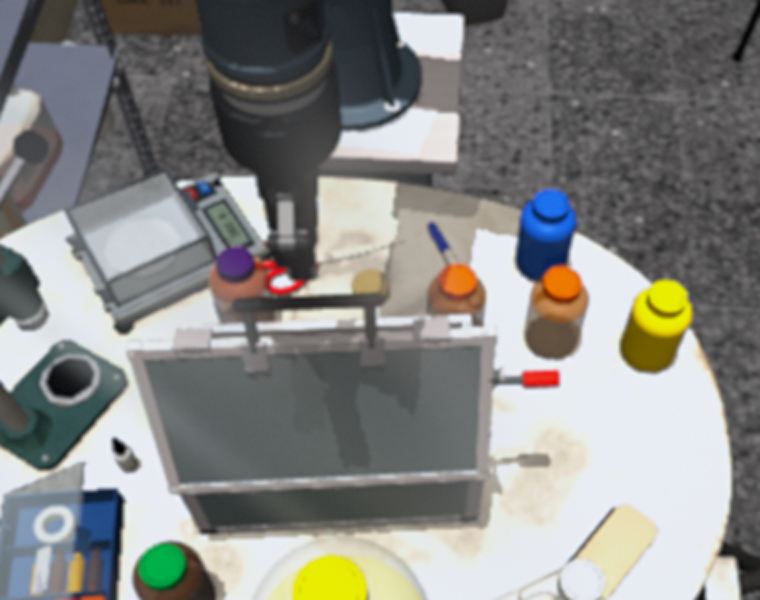

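```bash
python3 - <<'E'
from h import *
g=w(-.02,.210,.30); print(g,go(g)); p,M=tool();print(np.degrees(np.arctan2(M[1,0],M[0,0])))
E
```

```text
[0.5561799  0.24839314 0.3       ] [-0.0548 -0.2088  0.0729]
6.1748327149514095
```

```bash
python3 -m crank '[{"hand":0,"tx":-0.04,"ty":-0.02,"tz":-0.01,"roll":0.3},{"hand":0,"tx":-0.055,"ty":-0.06,"tz":0,"roll":0.3},{"hand":0,"tx":-0.055,"ty":-0.11,"tz":0,"roll":0.3},{"hand":0,"tx":-0.055,"ty":-0.16,"tz":0,"roll":0.3},{"hand":0,"tx":-0.055,"ty":-0.209,"tz":0.0,"roll":0.3},{"hand":0,"tx":-0.055,"ty":-0.209,"tz":0.05,"roll":0.3},{"hand":0,"tx":-0.055,"ty":-0.209,"tz":0.1,"roll":0.3},{"hand":0,"tx":-0.055,"ty":-0.209,"tz":0.15,"roll":0.3}]' 20;  python3 - <<'E'
from h import *
p,M=tool();print(p)
f=ctrl.grab_frame("scene");save(f,"s10",(250,100,470,280),3.5)
f=ctrl.grab_frame("wrist");save(f,"w10",None,1)
g=w(-.02,.210,.14);print(go(g))
E
```

```text
time: 10.6
tcp_pos: [0.5531, 0.249, 0.2183]
eef_rot: [0.0, 0.999, 0.052, -0.001]
wrist_force: [0.8, 0.8, 0.3]
gripper_width: -0.0001
[0.55310901 0.24898694 0.21830266]
[ 0.0103 -0.0009  0.0721]
```

View pics/s10.png

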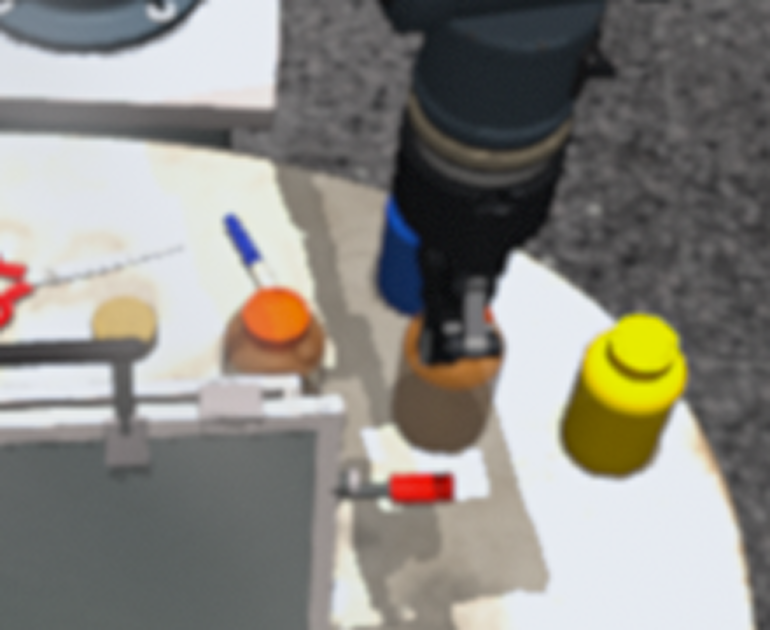

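View pics/w10.png

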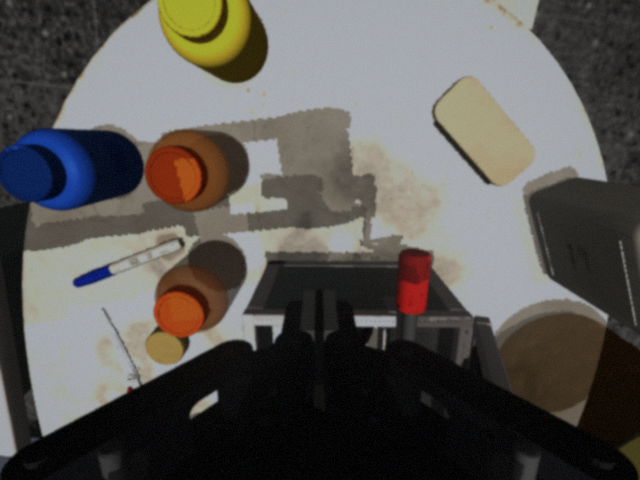

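```bash
python3 -m crank '[{"hand":0,"tx":0,"ty":0,"tz":0.04,"roll":0},{"hand":0,"tx":0,"ty":0,"tz":0.075,"roll":0},{"hand":0,"tx":0.01,"ty":0,"tz":0.075,"roll":0},{"hand":0,"tx":0.02,"ty":0,"tz":0.075,"roll":0},{"hand":0,"tx":0.03,"ty":0,"tz":0.075,"roll":0}]' 20;  python3 - <<'E'
from h import *
p,M=tool();print(p)
f=ctrl.grab_frame("scene");save(f,"s11",(250,100,470,280),3.5)
f=ctrl.grab_frame("wrist");save(f,"w11",None,1)
E
```

```text
time: 11.2
tcp_pos: [0.587, 0.2518, 0.1495]
eef_rot: [-0.0, 0.999, 0.051, 0.002]
wrist_force: [-2.8, -0.3, 2.2]
gripper_width: -0.0001
[0.58701295 0.25175616 0.14946861]
```

View pics/s11.png

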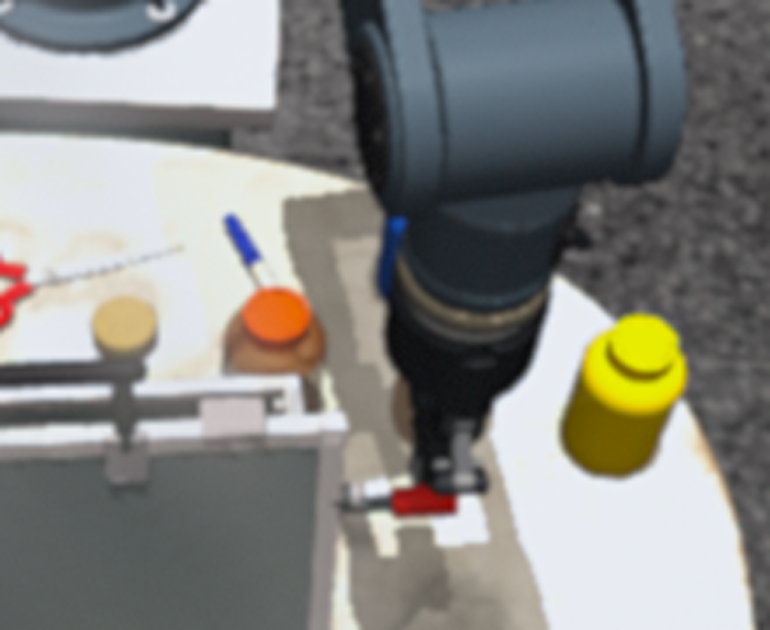

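View pics/w11.png

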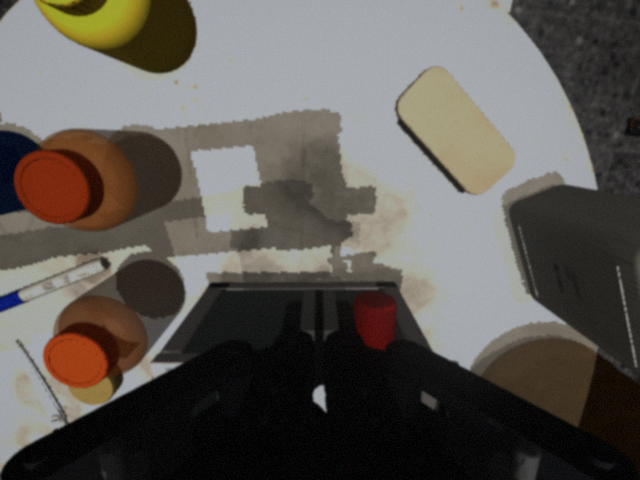

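```bash
python3 -m crank '[{"hand":0,"tx":0.0,"ty":0,"tz":0.006,"roll":0},{"hand":0,"tx":0.006,"ty":0,"tz":0.006,"roll":0},{"hand":0,"tx":0.012,"ty":0,"tz":0.006,"roll":0},{"hand":0,"tx":0.018,"ty":0,"tz":0.006,"roll":0},{"hand":0,"tx":0.024,"ty":0,"tz":0.006,"roll":0}]' 20;python3 -m crank '[{"hand":0,"tx":0.005,"ty":0,"tz":0,"roll":0},{"hand":0,"tx":0.009,"ty":0,"tz":0,"roll":0},{"hand":0,"tx":0.013,"ty":0,"tz":0,"roll":0},{"hand":0,"tx":0.013,"ty":0,"tz":0,"roll":0}]' 20;  python3 - <<'E'
from h import *
p,M=tool();print(p)
f=ctrl.grab_frame("scene");save(f,"s12",(250,100,470,280),3.5)
f=ctrl.grab_frame("wrist");save(f,"w12",None,1)
E
```

```text
time: 11.8
tcp_pos: [0.6091, 0.2538, 0.1405]
eef_rot: [-0.0, 0.999, 0.051, 0.0]
wrist_force: [-0.7, 0.2, -0.5]
gripper_width: -0.0
time: 12.2
tcp_pos: [0.6215, 0.255, 0.14]
eef_rot: [0.0, 0.999, 0.051, -0.0]
wrist_force: [-0.8, -0.3, -1.2]
gripper_width: 0.0
[0.62152423 0.25498278 0.14002142]
```

View pics/s12.png

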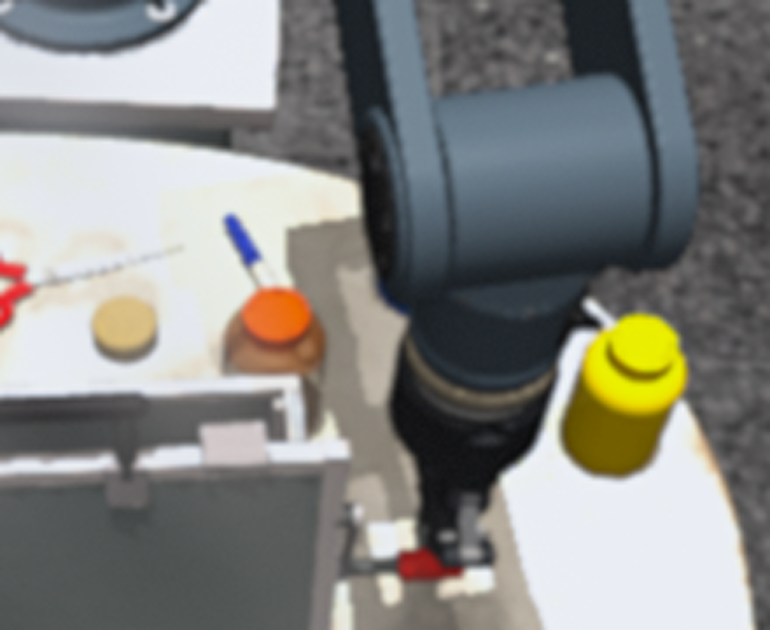

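View pics/w12.png

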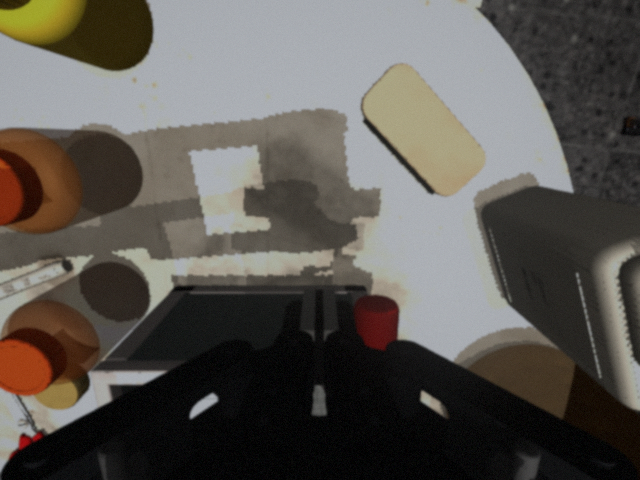

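```bash
python3 -m crank '[{"hand":0,"tx":0.003,"ty":0,"tz":0,"roll":0},{"hand":0,"tx":0.006,"ty":0,"tz":0,"roll":0},{"hand":0,"tx":0.006,"ty":0,"tz":0,"roll":0}]' 20;  python3 -m crank '[{"hand":0,"tx":0.003,"ty":0,"tz":0,"roll":0},{"hand":0,"tx":0.005,"ty":0,"tz":0,"roll":0},{"hand":0,"tx":0.005,"ty":0,"tz":0,"roll":0}]'
```

```text
time: 12.6
tcp_pos: [0.6218, 0.255, 0.1403]
eef_rot: [0.001, 0.999, 0.051, -0.006]
wrist_force: [-11.6, -1.9, 5.5]
gripper_width: 0.0
time: 12.9
tcp_pos: [0.6219, 0.255, 0.1403]
eef_rot: [0.002, 0.999, 0.052, -0.011]
wrist_force: [-21.0, -3.6, 10.9]
gripper_width: 0.0
```

```bash
python3 -m crank '[{"hand":0,"tx":-0.015,"ty":0,"tz":0,"roll":0},{"hand":0,"tx":-0.035,"ty":0,"tz":0,"roll":0},{"hand":0,"tx":-0.06,"ty":0,"tz":0,"roll":0},{"hand":0,"tx":-0.08,"ty":0,"tz":-0.03,"roll":0},{"hand":100,"tx":-0.1,"ty":0,"tz":-0.08,"roll":0},{"hand":100,"tx":-0.15,"ty":0,"tz":-0.13,"roll":0},{"hand":100,"tx":-0.15,"ty":0,"tz":-0.13,"roll":0},{"hand":100,"tx":-0.15,"ty":0,"tz":-0.13,"roll":0}]' 20;  python3 - <<'E'
from h import *
p,M=tool();print(p)
f=ctrl.grab_frame("scene");save(f,"s13",(150,80,470,320),2.4)
t=ctrl.grab_frame("top");save(t,"t13",(195,100,455,340),3)
a=blobs(t,(0,180,120),(4,255,255),25)[0][0][0];b=blobs(f,(0,180,120),(4,255,255),60)[0][0][0]
k=tri([(t,*a),(f,*b)]);print(a,b,k,w(.07,.204,.187))
E
```

```text
time: 13.7
tcp_pos: [0.4836, 0.2416, 0.2747]
eef_rot: [-0.001, 0.999, 0.052, 0.004]
wrist_force: [-0.6, 0.2, -0.1]
gripper_width: 0.058
[0.48363704 0.24159121 0.27466957]
[279.2, 196.6] [372.7, 260.2] [0.6450568  0.25128503 0.18848623] [0.64632782 0.25145142 0.187     ]
```

View pics/s13.png

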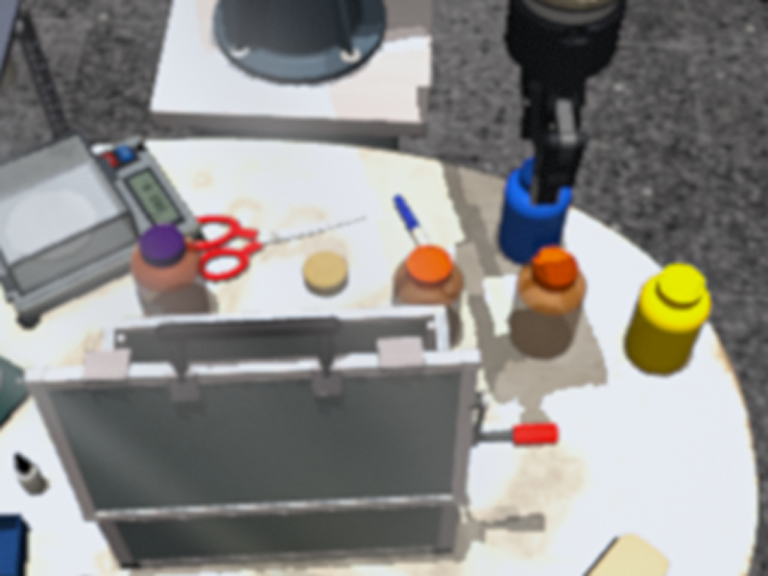

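View pics/t13.png

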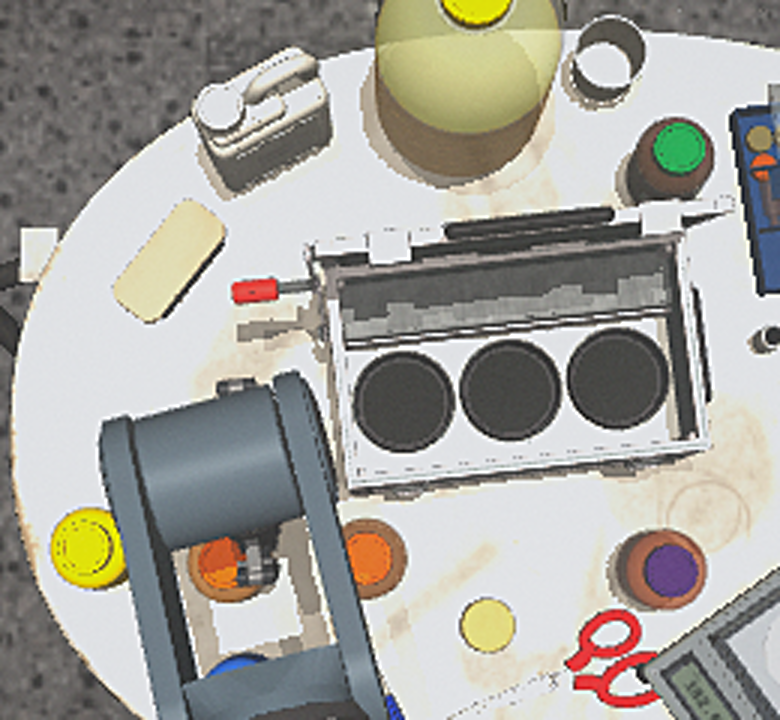

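```bash
python3 - <<'E'
from h import *
t=ctrl.grab_frame("top");s=ctrl.grab_frame("scene")
c=case();a=c[2]
for u,v in ((404,401),(510,390),(617,379)):
    k=ray(t,195+u/3,100+v/3,.05);d=k[:2]-c[:2];print(k,"local",np.cos(a)*d[0]+np.sin(a)*d[1],-np.sin(a)*d[0]+np.cos(a)*d[1])
# check case rim corners
for u,v in ((348,490),(710,447)):
    k=ray(t,195+u/3,100+v/3,.135);d=k[:2]-c[:2];print(k,"local",np.cos(a)*d[0]+np.sin(a)*d[1],-np.sin(a)*d[0]+np.cos(a)*d[1])
save(t,"t14",(295,180,435,270),5.7)
for nm,f in (("t",t),("s",s)):
  for c1,st in blobs(f,(5,150,120),(15,255,255),60)[0]: print(nm,c1,st,ray(f,*c1,.118))
E
```

```text
[0.5687744  0.12994333 0.05      ] local -0.01935088165862439 0.09088426627380644
[0.57770329 0.03826675 0.05      ] local -0.019663215112492857 -0.001225575857326006
[ 0.58663016 -0.05431314  0.05      ] local -0.02006818645843253 -0.09423396618201106
[0.48865843 0.17720138 0.135     ] local -0.09432223945227317 0.14594048281191208
[ 0.5217056  -0.11729149  0.135     ] local -0.09098271056075125 -0.15038199433014726
t [603.6, 156.3] [595, 148, 18, 17, 220] [ 0.75198404 -0.55490266  0.118     ]
t [609.9, 192.9] [603, 185, 17, 16, 116] [ 0.65951764 -0.56604123  0.118     ]
t [267.7, 288.0] [261, 279, 16, 22, 199] [0.42945   0.2842313 0.118    ]
t [317.6, 285.6] [310, 278, 16, 17, 208] [0.43455937 0.16156923 0.118     ]
t [615.8, 303.7] [610, 296, 12, 17, 132] [ 0.38591605 -0.56692451  0.118     ]
s [8.6, 169.7] [0, 163, 19, 15, 235] [ 0.42127487 -0.55219847  0.118     ]
s [328.9, 190.5] [319, 183, 22, 17, 251] [0.43956578 0.16689773 0.118     ]
s [380.2, 196.4] [367, 183, 25, 28, 460] [0.44934999 0.27971433 0.118     ]
s [64.7, 192.8] [56, 187, 16, 11, 69] [ 0.47699867 -0.40783664  0.118     ]
s [145.8, 351.1] [139, 348, 13, 8, 78] [ 0.81442387 -0.15289485  0.118     ]
```

View pics/t14.png

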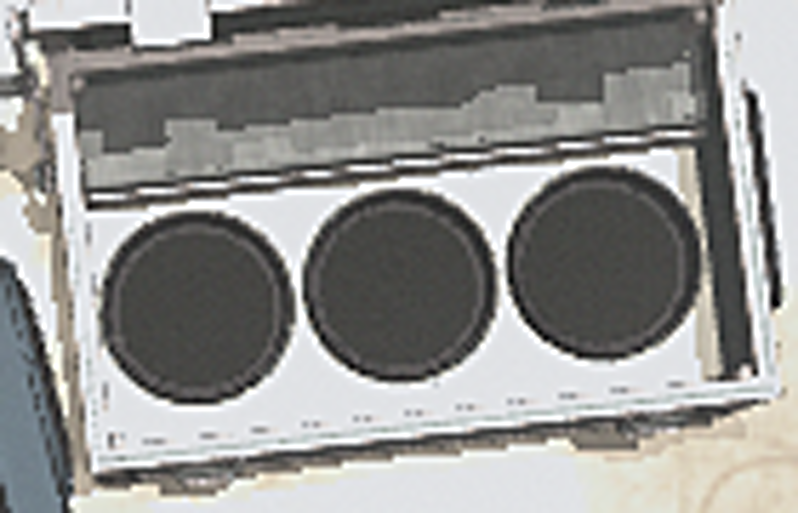

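```bash
python3 - <<'E'
from h import *
p,M=tool();print(p,ctrl.read_state()["joints"].round(2));print(go([.434,.1645,.22]))
E
```

```text
[0.48392036 0.24077996 0.26957167] [ 0.25  0.34  1.56 -0.    1.25  0.15]
[-0.0574  0.0708  0.0496]
```

```bash
python3 -m crank '[{"hand":75,"tx":-0.02,"ty":0.03,"tz":0.0,"roll":8.5},{"hand":75,"tx":-0.04,"ty":0.05,"tz":0.02,"roll":17},{"hand":75,"tx":-0.057,"ty":0.071,"tz":0.045,"roll":25},{"hand":75,"tx":-0.057,"ty":0.071,"tz":0.045,"roll":34},{"hand":75,"tx":-0.057,"ty":0.071,"tz":0.045,"roll":42},{"hand":75,"tx":-0.057,"ty":0.071,"tz":0.045,"roll":51},{"hand":75,"tx":-0.057,"ty":0.071,"tz":0.045,"roll":59},{"hand":75,"tx":-0.057,"ty":0.071,"tz":0.045,"roll":68}]' 20; python3 -m crank '[{"hand":75,"tx":0,"ty":0,"tz":0,"roll":8.5},{"hand":75,"tx":0,"ty":0,"tz":0,"roll":17},{"hand":75,"tx":0,"ty":0,"tz":0,"roll":22},{"hand":75,"tx":0,"ty":0,"tz":0,"roll":22}]'; python3 - <<'E'
from h import *
p,M=tool();print(p,np.degrees(np.arctan2(M[1,0],M[0,0])))
f=ctrl.grab_frame("wrist");save(f,"w15")
for c1,st in blobs(f,(3,120,60),(17,255,255),200)[0]: print(c1,st,ray(f,*c1,.118))
E
```

```text
time: 14.7
tcp_pos: [0.4343, 0.1641, 0.224]
eef_rot: [0.001, 0.857, -0.516, -0.001]
wrist_force: [0.1, 1.0, 0.1]
gripper_width: 0.0638
time: 15.1
tcp_pos: [0.4342, 0.1642, 0.2241]
eef_rot: [0.001, 0.745, -0.668, -0.001]
wrist_force: [0.3, 0.4, 0.6]
gripper_width: 0.0639
[0.43419237 0.16419633 0.22408436] -83.76238376783388
[187.1, 211.3] [150, 175, 77, 72, 4187] [0.43929989 0.27194067 0.118     ]
[317.1, 222.1] [282, 187, 71, 71, 3895] [0.44180139 0.16599213 0.118     ]
[569.7, 256.0] [543, 228, 71, 65, 2017] [ 0.43573386 -0.04923699  0.118     ]
```

View pics/w15.png

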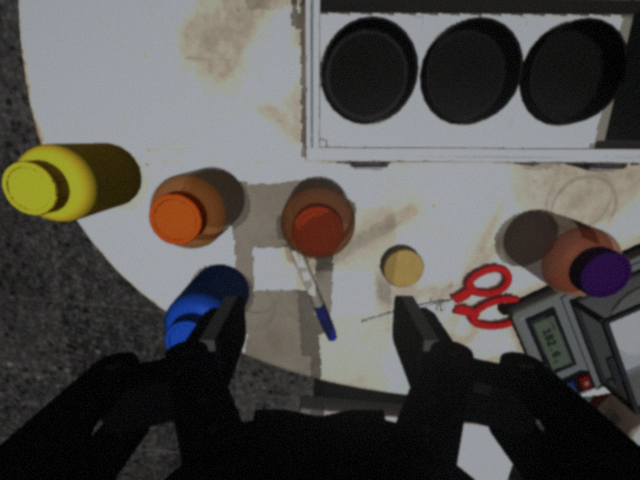

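```bash
python3 - <<'E'
from h import *
f=ctrl.grab_frame("wrist")
for c in ((318,229),(177.5,217),(600.5,272)): print(c,ray(f,*c,.118))
p,M=tool();print(p)
save(f,"w16",(120,160,380,280),3)
E
```

```text
(318, 229) [0.43598191 0.16466091 0.118     ]
(177.5, 217) [0.43340002 0.27982926 0.118     ]
(600.5, 272) [ 0.42484684 -0.08015789  0.118     ]
[0.43403381 0.16427216 0.22449839]
```

View pics/w16.png

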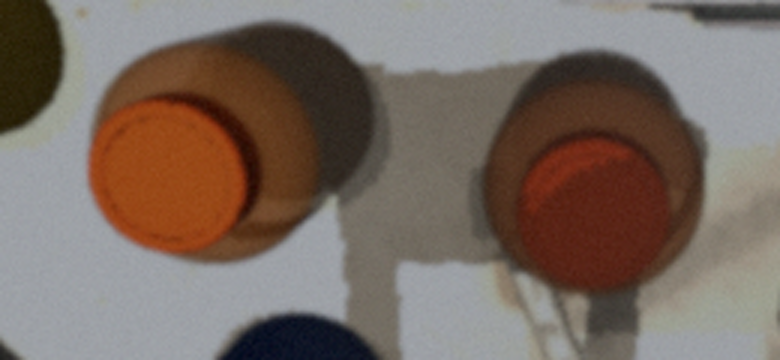

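```bash
python3 -m crank '[{"hand":75,"tx":0,"ty":0,"tz":0.05,"roll":0},{"hand":75,"tx":0,"ty":0,"tz":0.1,"roll":0},{"hand":75,"tx":0,"ty":0,"tz":0.135,"roll":0},{"hand":75,"tx":0,"ty":0,"tz":0.135,"roll":0}]' 20; python3 - <<'E'
from h import *
p,M=tool();print(p,np.degrees(np.arctan2(M[1,0],M[0,0])))
f=ctrl.grab_frame("wrist");save(f,"w17")
f=ctrl.grab_frame("scene");save(f,"s17",(280,120,440,260),5)
E
```

```text
time: 15.6
tcp_pos: [0.4302, 0.1638, 0.0864]
eef_rot: [0.004, 0.745, -0.667, -0.004]
wrist_force: [0.2, -0.8, 0.6]
gripper_width: 0.0638
[0.43019618 0.16378126 0.08641118] -83.69438530300116
```

View pics/w17.png

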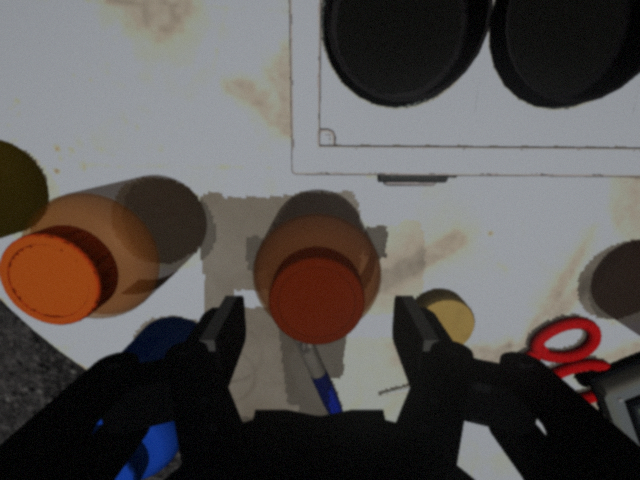

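View pics/s17.png

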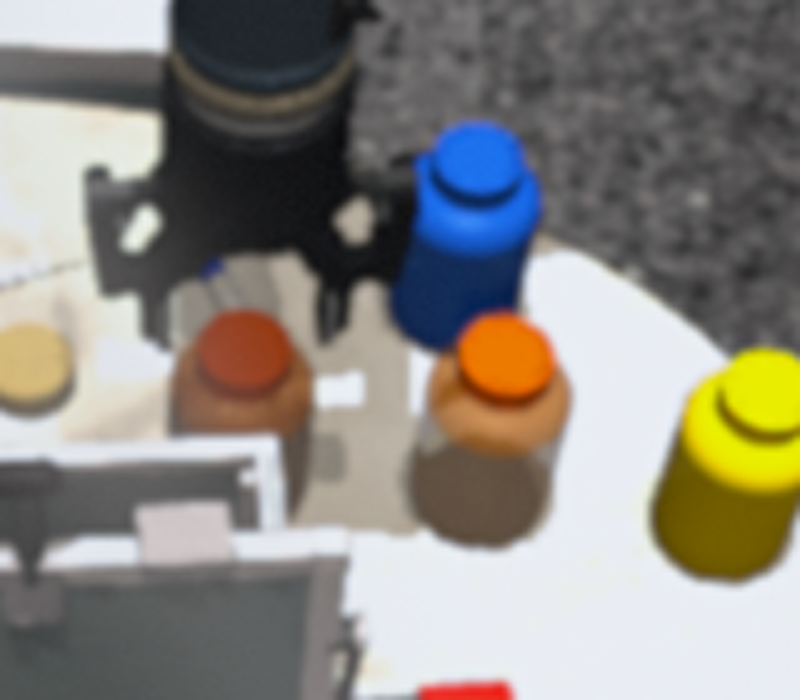

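```bash
python3 -m crank '[{"hand":75,"tx":0,"ty":-0.002,"tz":0.01,"roll":0},{"hand":75,"tx":0,"ty":-0.002,"tz":0.018,"roll":0},{"hand":75,"tx":0,"ty":-0.002,"tz":0.018,"roll":0}]' 20; python3 - <<'E'
from h import *
s=ctrl.read_state();print(s["tcp_pos"],s["joints"].round(3),s["eef_rot"].round(4),s["wrist_force"])
f=ctrl.grab_frame("wrist");save(f,"w18",(160,200,480,440),2.4)
E
```

```text
time: 16.0
tcp_pos: [0.4361, 0.1647, 0.0727]
eef_rot: [-0.0, 0.745, -0.667, 0.0]
wrist_force: [0.3, -0.1, 1.2]
gripper_width: 0.0642
[0.4360505  0.16468721 0.07268703] [ 0.121  0.539  1.941 -0.     0.661  1.582] [-2.000e-04  7.447e-01 -6.674e-01  2.000e-04] [ 0.26802867 -0.0625083   1.2390045 ]
```

View pics/w18.png

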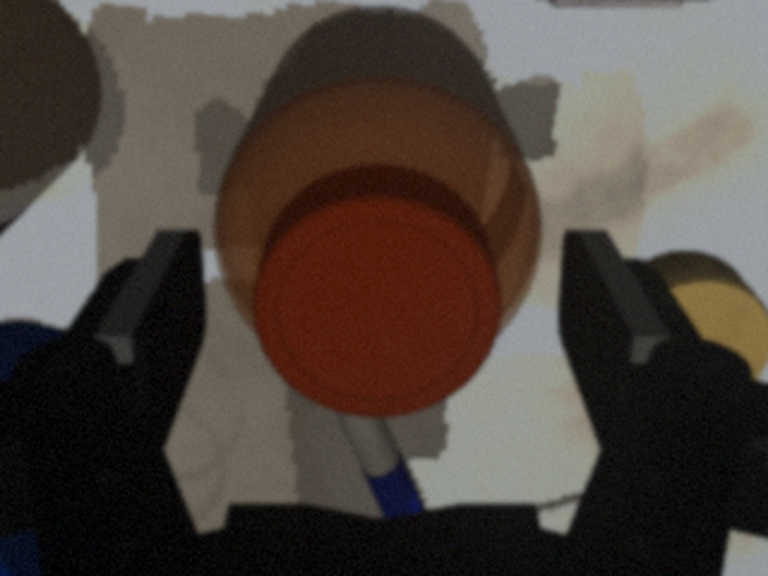

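```bash
python3 -m crank '[{"hand":75,"tx":0,"ty":0,"tz":0.008,"roll":0},{"hand":75,"tx":0,"ty":0,"tz":0.008,"roll":0},{"hand":20,"tx":0,"ty":0,"tz":0.008,"roll":0},{"hand":20,"tx":0,"ty":0,"tz":0.008,"roll":0},{"hand":20,"tx":0,"ty":0,"tz":0.008,"roll":0},{"hand":20,"tx":0,"ty":0,"tz":0.008,"roll":0}]' 40; python3 - <<'E'
from h import *
s=ctrl.read_state();print(s["tcp_pos"],s["wrist_force"])
f=ctrl.grab_frame("wrist");save(f,"w19",(160,200,480,440),2.4)
f=ctrl.grab_frame("scene");save(f,"s19",(280,120,440,260),5)
E
```

```text
time: 16.65
tcp_pos: [0.4358, 0.1653, 0.0664]
eef_rot: [-0.001, 0.744, -0.668, 0.0]
wrist_force: [-3.8, 2.0, 16.5]
gripper_width: 0.045
[0.43577772 0.16531893 0.0663816 ] [-3.77901146  1.9709861  16.49544319]
```

View pics/w19.png

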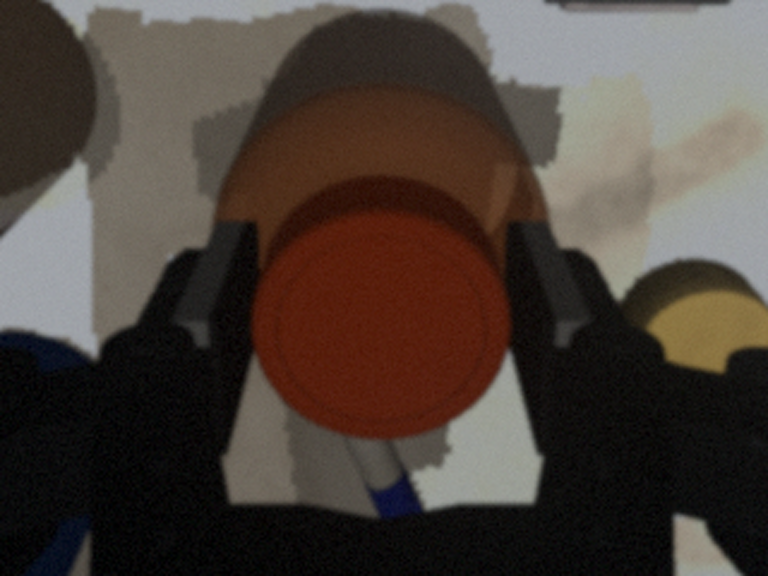

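View pics/s19.png

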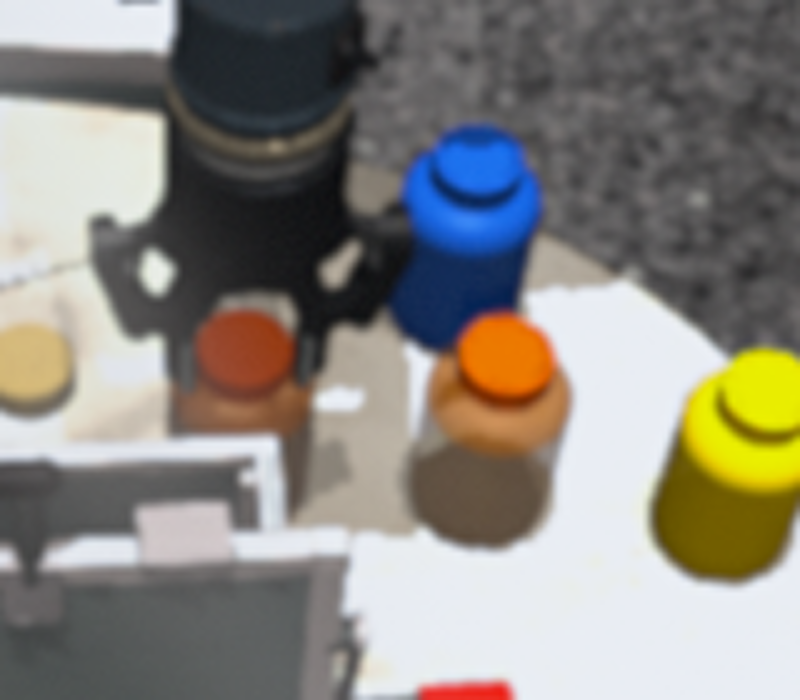

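```bash
python3 -m crank '[{"hand":60,"tx":0,"ty":0,"tz":0.0,"roll":0},{"hand":60,"tx":0,"ty":0,"tz":-0.005,"roll":0},{"hand":60,"tx":0,"ty":0,"tz":-0.005,"roll":0},{"hand":20,"tx":0,"ty":0,"tz":-0.005,"roll":0},{"hand":20,"tx":0,"ty":0,"tz":-0.005,"roll":0},{"hand":20,"tx":0,"ty":0,"tz":-0.005,"roll":0},{"hand":20,"tx":0,"ty":0,"tz":-0.005,"roll":0}]' 40; python3 - <<'E'
from h import *
f=ctrl.grab_frame("wrist");save(f,"w20",(160,200,480,440),2.4)
E
```

```text
time: 17.45
tcp_pos: [0.4361, 0.165, 0.07]
eef_rot: [-0.0, 0.744, -0.668, 0.0]
wrist_force: [-1.3, 2.0, 6.7]
gripper_width: 0.0421
```

View pics/w20.png

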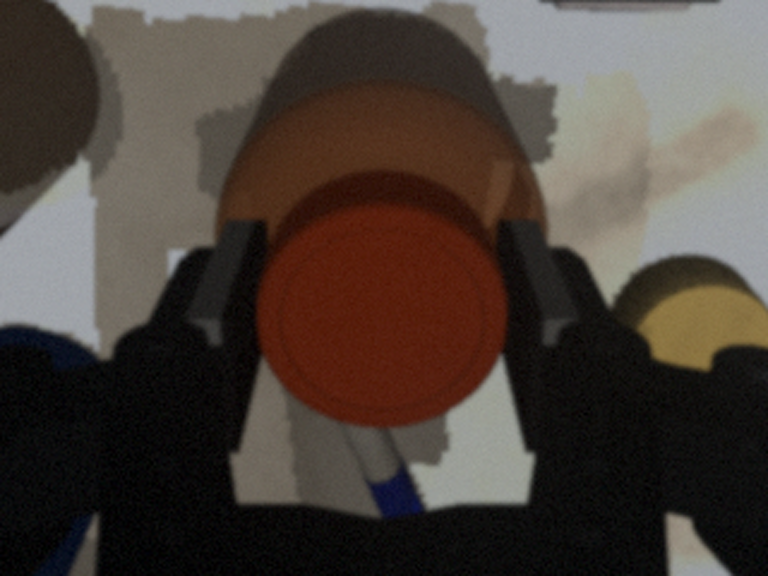

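```bash
python3 -m crank '[{"hand":20,"tx":0,"ty":0,"tz":-0.02,"roll":0},{"hand":20,"tx":0,"ty":0,"tz":-0.05,"roll":0},{"hand":20,"tx":0,"ty":0,"tz":-0.09,"roll":0},{"hand":20,"tx":0,"ty":0,"tz":-0.13,"roll":0},{"hand":20,"tx":0,"ty":0,"tz":-0.17,"roll":0},{"hand":20,"tx":0,"ty":0,"tz":-0.17,"roll":0}]' 40; python3 - <<'E'
from h import *
s=ctrl.read_state();p,M=tool();print(p,s["wrist_force"],s["gripper_width"]);print(go([.5785,.0385,.24]))
E
```

```text
time: 18.1
tcp_pos: [0.4394, 0.1651, 0.2439]
eef_rot: [-0.004, 0.745, -0.667, 0.004]
wrist_force: [2.5, 1.0, -3.2]
gripper_width: 0.0418
[0.43938997 0.16514743 0.2439301 ] [ 2.46860463  0.98012151 -3.17639755] 0.04177951651883547
[ 0.1411 -0.1244  0.0053]
```

```bash
python3 -m crank '[{"hand":20,"tx":0.025,"ty":-0.023,"tz":0,"roll":0},{"hand":20,"tx":0.052,"ty":-0.047,"tz":0,"roll":0},{"hand":20,"tx":0.08,"ty":-0.073,"tz":0,"roll":0},{"hand":20,"tx":0.11,"ty":-0.1,"tz":0,"roll":0},{"hand":20,"tx":0.132,"ty":-0.12,"tz":0,"roll":0},{"hand":20,"tx":0.141,"ty":-0.128,"tz":0,"roll":0},{"hand":20,"tx":0.141,"ty":-0.128,"tz":0,"roll":0},{"hand":20,"tx":0.141,"ty":-0.128,"tz":0,"roll":0}]' 40; python3 - <<'E'
from h import *
s=ctrl.read_state();p,M=tool();print(p,s["wrist_force"],s["gripper_width"]);print(go([.5785,.0385,.24]))
f=ctrl.grab_frame("wrist");save(f,"w21")
f=ctrl.grab_frame("scene");save(f,"s21",(150,80,470,320),2.4)
E
```

```text
time: 18.9
tcp_pos: [0.5762, 0.0394, 0.2379]
eef_rot: [0.001, 0.745, -0.667, -0.002]
wrist_force: [0.2, 0.7, -3.9]
gripper_width: 0.0416
[0.57620593 0.03936298 0.23790927] [ 0.22985425  0.66591112 -3.86674862] 0.041617988035188666
[ 0.0011 -0.0022 -0.0021]
```

View pics/w21.png

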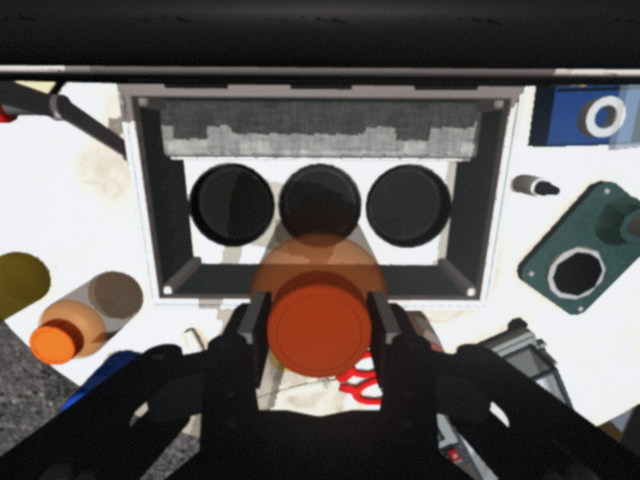

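View pics/s21.png

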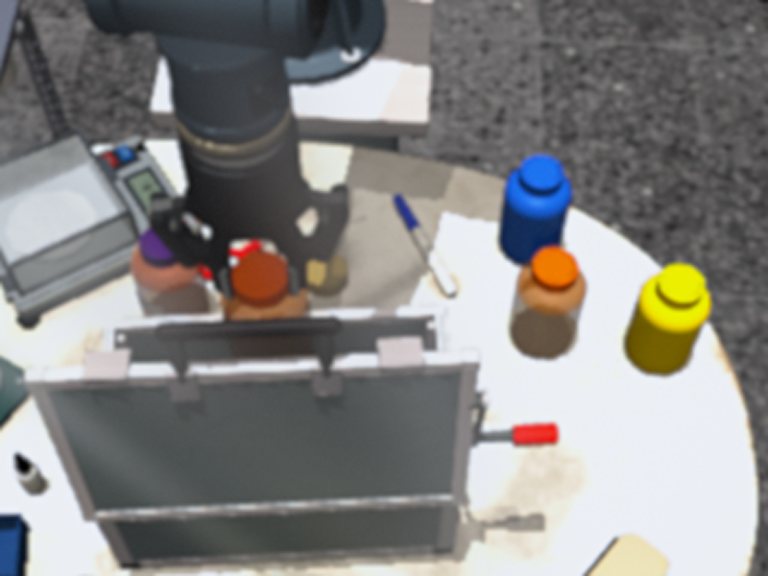

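```bash
python3 - <<'E'
from h import *
f=ctrl.grab_frame("wrist")
for c in ((232,204.5),(319.5,205),(408.5,205)): print(ray(f,*c,.05))
p,M=tool();print(p);print(go([.5785,.0385,.24]))
E
```

```text
[0.57352055 0.1305837  0.05      ]
[0.58308341 0.03951152 0.05      ]
[ 0.5933461  -0.05307289  0.05      ]
[0.57683197 0.03976281 0.23920858]
[ 0.0014 -0.0015 -0.0008]
```

```bash
python3 -m crank '[{"hand":20,"tx":0.001,"ty":-0.003,"tz":0.03,"roll":0},{"hand":20,"tx":0.001,"ty":-0.003,"tz":0.07,"roll":0},{"hand":20,"tx":0.001,"ty":-0.003,"tz":0.105,"roll":0},{"hand":20,"tx":0.001,"ty":-0.003,"tz":0.125,"roll":0},{"hand":20,"tx":0.001,"ty":-0.003,"tz":0.135,"roll":0},{"hand":20,"tx":0.001,"ty":-0.003,"tz":0.14,"roll":0},{"hand":20,"tx":0.001,"ty":-0.003,"tz":0.14,"roll":0}]' 40; python3 - <<'E'
from h import *
f=ctrl.grab_frame("wrist");save(f,"w22")
f=ctrl.grab_frame("top");save(f,"t22",(195,100,455,340),3)
E
```

```text
time: 19.75
tcp_pos: [0.5818, 0.0381, 0.0999]
eef_rot: [-0.0, 0.745, -0.667, 0.0]
wrist_force: [-0.4, -0.1, -3.3]
gripper_width: 0.0415
```

View pics/w22.png

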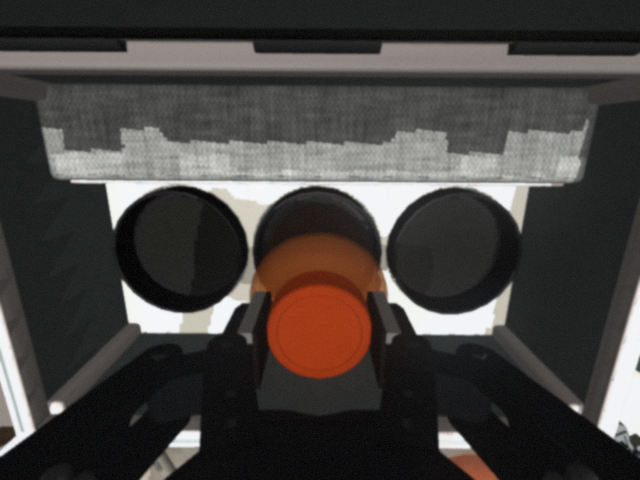

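```bash
python3 -m crank '[{"hand":20,"tx":0,"ty":0,"tz":0.003,"roll":0},{"hand":20,"tx":0,"ty":0,"tz":0.005,"roll":0},{"hand":20,"tx":0,"ty":0,"tz":0.007,"roll":0},{"hand":20,"tx":0,"ty":0,"tz":0.009,"roll":0}]' 60;python3 -m crank '[{"hand":20,"tx":0,"ty":0,"tz":0.002,"roll":0},{"hand":20,"tx":0,"ty":0,"tz":0.004,"roll":0},{"hand":20,"tx":0,"ty":0,"tz":0.006,"roll":0},{"hand":20,"tx":0,"ty":0,"tz":0.008,"roll":0}]' 60;python3 -m crank '[{"hand":20,"tx":0,"ty":0,"tz":0.002,"roll":0},{"hand":20,"tx":0,"ty":0,"tz":0.004,"roll":0},{"hand":20,"tx":0,"ty":0,"tz":0.004,"roll":0}]' 60
```

```text
time: 20.25
tcp_pos: [0.5826, 0.0378, 0.0923]
eef_rot: [-0.001, 0.745, -0.667, 0.001]
wrist_force: [-0.6, 0.6, 7.7]
gripper_width: 0.0409
time: 20.65
tcp_pos: [0.5826, 0.0378, 0.0846]
eef_rot: [-0.001, 0.745, -0.667, 0.001]
wrist_force: [-1.7, 1.2, 8.6]
gripper_width: 0.0406
time: 20.95
tcp_pos: [0.5827, 0.0378, 0.081]
eef_rot: [-0.001, 0.745, -0.667, 0.001]
wrist_force: [-2.6, 1.9, 10.6]
gripper_width: 0.0412
```

```bash
python3 -m crank '[{"hand":20,"tx":0,"ty":0,"tz":0.002,"roll":0},{"hand":20,"tx":0,"ty":0,"tz":0.004,"roll":0},{"hand":20,"tx":0,"ty":0,"tz":0.004,"roll":0}]' 60;python3 -m crank '[{"hand":20,"tx":0,"ty":0,"tz":0.003,"roll":0},{"hand":20,"tx":0,"ty":0,"tz":0.003,"roll":0}]' 60
```

```text
time: 21.25
tcp_pos: [0.5834, 0.0379, 0.0809]
eef_rot: [-0.002, 0.745, -0.667, 0.002]
wrist_force: [-7.2, 0.7, 31.4]
gripper_width: 0.0414
time: 21.45
tcp_pos: [0.584, 0.0379, 0.0808]
eef_rot: [-0.002, 0.745, -0.667, 0.003]
wrist_force: [-11.5, 1.8, 49.1]
gripper_width: 0.0412
```

```bash
python3 -m crank '[{"hand":20,"tx":0,"ty":0,"tz":-0.006,"roll":0},{"hand":20,"tx":0,"ty":0,"tz":-0.006,"roll":0},{"hand":70,"tx":0,"ty":0,"tz":-0.006,"roll":0},{"hand":70,"tx":0,"ty":0,"tz":-0.006,"roll":0},{"hand":70,"tx":0,"ty":0,"tz":-0.006,"roll":0},{"hand":70,"tx":0,"ty":0,"tz":-0.03,"roll":0},{"hand":70,"tx":0,"ty":0,"tz":-0.08,"roll":0},{"hand":70,"tx":0,"ty":0,"tz":-0.13,"roll":0}]' 40; python3 - <<'E'
from h import *
p,M=tool();print(p)
f=ctrl.grab_frame("wrist");save(f,"w23")
E
```

```text
time: 22.25
tcp_pos: [0.5803, 0.0378, 0.2009]
eef_rot: [0.001, 0.745, -0.668, -0.002]
wrist_force: [0.2, -0.8, -0.1]
gripper_width: 0.0601
[0.58027817 0.03779056 0.20085683]
```

View pics/w23.png

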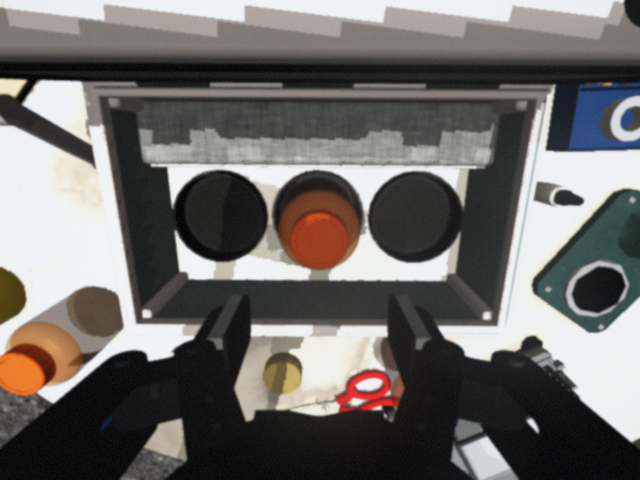

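```bash
python3 -m crank '[{"hand":75,"tx":-0.03,"ty":0.015,"tz":-0.03,"roll":-8.5},{"hand":75,"tx":-0.07,"ty":0.033,"tz":-0.03,"roll":-17},{"hand":75,"tx":-0.11,"ty":0.052,"tz":-0.03,"roll":-25},{"hand":75,"tx":-0.15,"ty":0.071,"tz":-0.03,"roll":-34},{"hand":75,"tx":-0.19,"ty":0.09,"tz":-0.03,"roll":-42},{"hand":75,"tx":-0.23,"ty":0.108,"tz":-0.03,"roll":-51},{"hand":75,"tx":-0.257,"ty":0.121,"tz":-0.02,"roll":-59},{"hand":75,"tx":-0.257,"ty":0.121,"tz":-0.02,"roll":-67}]'; python3 -m crank '[{"hand":75,"tx":0,"ty":0,"tz":0,"roll":-8.5},{"hand":75,"tx":0,"ty":0,"tz":0,"roll":-17},{"hand":75,"tx":0,"ty":0,"tz":0,"roll":-23},{"hand":75,"tx":0,"ty":0,"tz":0,"roll":-23}]'; python3 - <<'E'
from h import *
p,M=tool();print(p,np.degrees(np.arctan2(M[1,0],M[0,0])))
f=ctrl.grab_frame("wrist");save(f,"w24")
f=ctrl.grab_frame("scene");save(f,"s24",(150,80,470,320),2.4)
E
```

```text
time: 23.1
tcp_pos: [0.4295, 0.2825, 0.2197]
eef_rot: [0.001, 0.99, -0.14, -0.002]
wrist_force: [-0.1, 0.2, 0.6]
gripper_width: 0.0642
time: 23.5
tcp_pos: [0.433, 0.28, 0.2207]
eef_rot: [0.0, 0.999, 0.054, -0.001]
wrist_force: [-0.5, -0.3, 1.0]
gripper_width: 0.0644
[0.43296708 0.2800127  0.22067101] 6.247267521093651
```

View pics/w24.png

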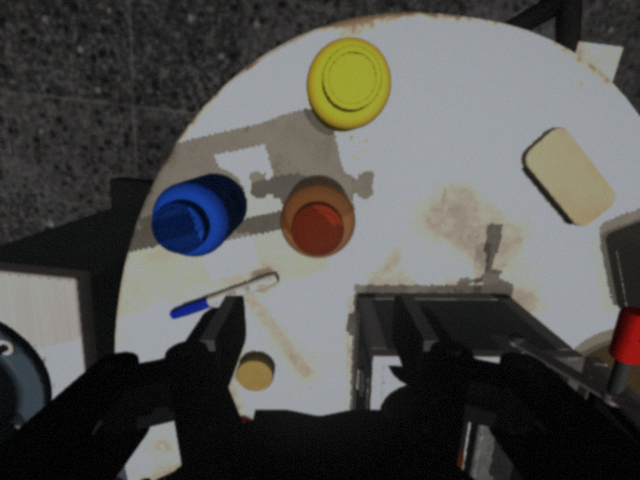

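View pics/s24.png

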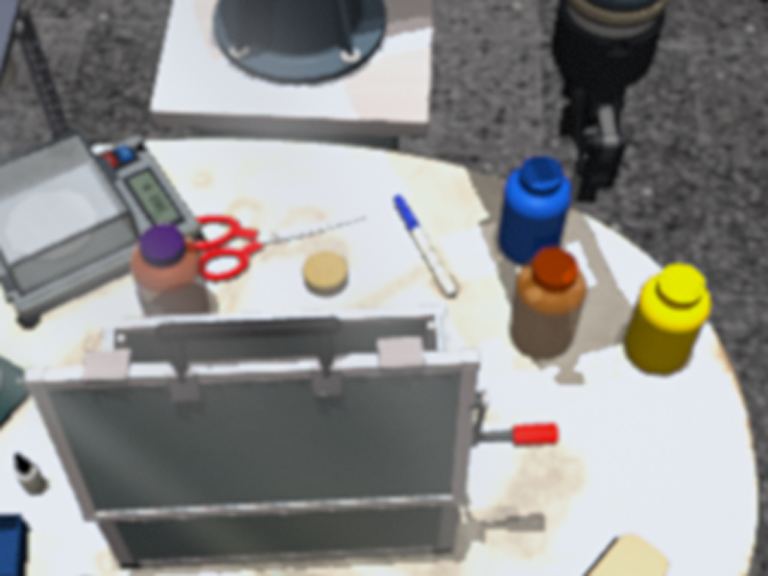

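```bash
python3 -m crank '[{"hand":75,"tx":0,"ty":0,"tz":0.05,"roll":0},{"hand":75,"tx":0,"ty":0,"tz":0.09,"roll":0},{"hand":75,"tx":0,"ty":0,"tz":0.12,"roll":0},{"hand":75,"tx":0,"ty":0,"tz":0.14,"roll":0},{"hand":75,"tx":0,"ty":0,"tz":0.147,"roll":0},{"hand":75,"tx":0,"ty":0,"tz":0.147,"roll":0}]' 40; python3 - <<'E'
from h import *
p,M=tool();print(p)
f=ctrl.grab_frame("wrist");save(f,"w25",(160,200,480,440),2.4)
E
```

```text
time: 24.2
tcp_pos: [0.4328, 0.2798, 0.0736]
eef_rot: [0.0, 0.999, 0.054, -0.001]
wrist_force: [0.5, 0.5, -0.4]
gripper_width: 0.064
[0.43277861 0.27982695 0.0736366 ]
```

View pics/w25.png

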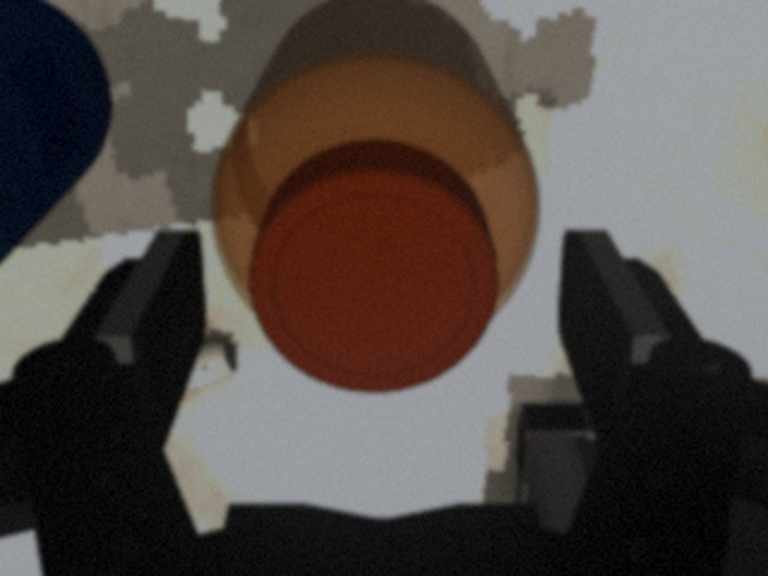

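```bash
python3 -m crank '[{"hand":75,"tx":-0.001,"ty":-0.005,"tz":0.0,"roll":0},{"hand":75,"tx":-0.001,"ty":-0.005,"tz":0.003,"roll":0},{"hand":75,"tx":-0.001,"ty":-0.005,"tz":0.003,"roll":0},{"hand":20,"tx":-0.001,"ty":-0.005,"tz":0.003,"roll":0},{"hand":20,"tx":-0.001,"ty":-0.005,"tz":0.003,"roll":0},{"hand":20,"tx":-0.001,"ty":-0.005,"tz":0.003,"roll":0},{"hand":20,"tx":-0.001,"ty":-0.005,"tz":0.003,"roll":0}]' 40; python3 - <<'E'
from h import *
p,M=tool();print(p)
f=ctrl.grab_frame("wrist");save(f,"w26",(160,200,480,440),2.4)
E
```

```text
time: 24.95
tcp_pos: [0.4317, 0.285, 0.0722]
eef_rot: [-0.0, 0.999, 0.055, 0.0]
wrist_force: [-2.1, 0.1, 6.0]
gripper_width: 0.0412
[0.43170824 0.28500685 0.07218162]
```

View pics/w26.png

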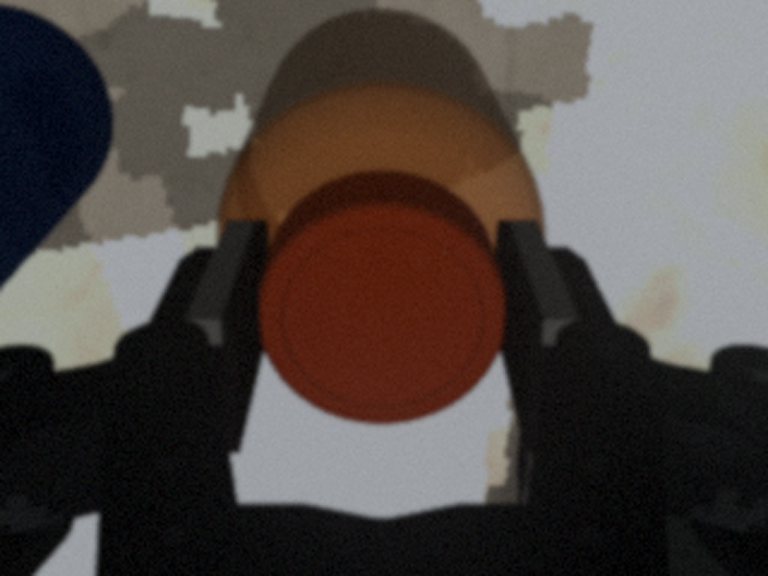

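```bash
python3 -m crank '[{"hand":20,"tx":0,"ty":0,"tz":-0.03,"roll":0},{"hand":20,"tx":0,"ty":0,"tz":-0.07,"roll":0},{"hand":20,"tx":0,"ty":0,"tz":-0.11,"roll":0},{"hand":20,"tx":0,"ty":0,"tz":-0.15,"roll":0},{"hand":20,"tx":0,"ty":0,"tz":-0.17,"roll":0},{"hand":20,"tx":0.02,"ty":0.028,"tz":-0.17,"roll":0},{"hand":20,"tx":0.045,"ty":0.062,"tz":-0.17,"roll":0},{"hand":20,"tx":0.07,"ty":0.096,"tz":-0.17,"roll":0}]' 40; python3 -m crank '[{"hand":20,"tx":0.025,"ty":0.034,"tz":0,"roll":0},{"hand":20,"tx":0.044,"ty":0.061,"tz":0,"roll":0},{"hand":20,"tx":0.052,"ty":0.073,"tz":0,"roll":0},{"hand":20,"tx":0.052,"ty":0.073,"tz":0,"roll":0},{"hand":20,"tx":0.052,"ty":0.073,"tz":0,"roll":0}]'; python3 - <<'E'
from h import *
p,M=tool();print(p,go([.5713,.1305,.24]))
f=ctrl.grab_frame("wrist");save(f,"w27")
f=ctrl.grab_frame("scene");save(f,"s27",(150,80,470,320),2.4)
E
```

```text
time: 25.8
tcp_pos: [0.5115, 0.1963, 0.2411]
eef_rot: [0.0, 0.998, 0.055, -0.001]
wrist_force: [0.5, 0.4, -3.0]
gripper_width: 0.0415
time: 26.3
tcp_pos: [0.5697, 0.131, 0.2407]
eef_rot: [-0.001, 0.999, 0.054, -0.002]
wrist_force: [-0.4, 1.0, -2.2]
gripper_width: 0.0411
[0.56966171 0.1310484  0.24066187] [0.0016 0.0007 0.0007]
```

View pics/w27.png

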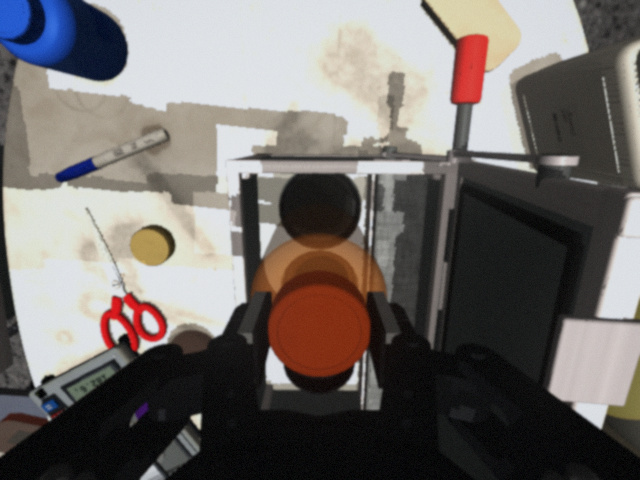

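View pics/s27.png

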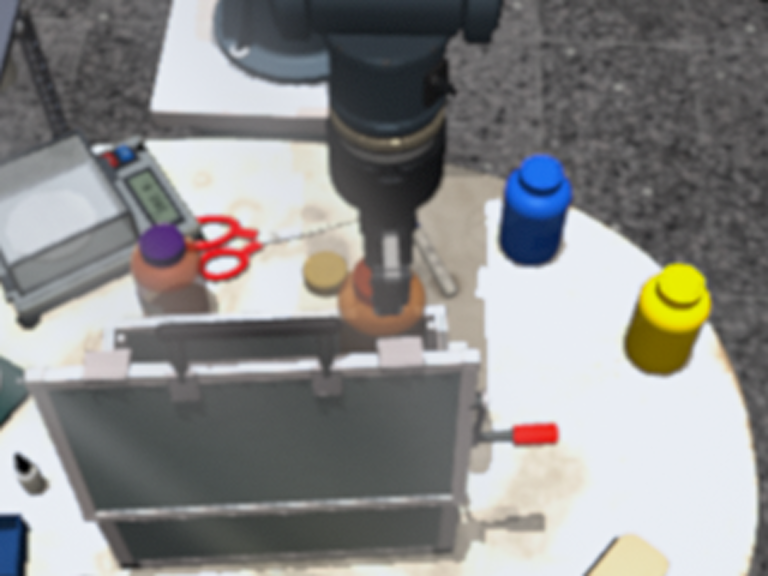

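```bash
python3 - <<'E'
from h import *
t=ctrl.grab_frame("top")
c=case();a=c[2]
def loc(k): d=k[:2]-c[:2];return np.cos(a)*d[0]+np.sin(a)*d[1],-np.sin(a)*d[0]+np.cos(a)*d[1]
# t14 zoom 5.7 offset (295,180): deck back line at (390,165), textured top edge (390,100), rim (390,40)
for v in (170,160,120,50,35):
    u,vv=295+390/5.7,180+v/5.7
    print(v,[np.round(loc(ray(t,u,vv,z)),3)[0] for z in (.036,.08,.135)])
E
```

```text
170 [np.float64(0.035), np.float64(0.029), np.float64(0.023)]
160 [np.float64(0.04), np.float64(0.034), np.float64(0.027)]
120 [np.float64(0.058), np.float64(0.052), np.float64(0.044)]
50 [np.float64(0.09), np.float64(0.083), np.float64(0.074)]
35 [np.float64(0.097), np.float64(0.09), np.float64(0.081)]
```

```bash
python3 -m crank '[{"hand":20,"tx":0.0015,"ty":0.0005,"tz":0.03,"roll":0},{"hand":20,"tx":0.0015,"ty":0.0005,"tz":0.07,"roll":0},{"hand":20,"tx":0.0015,"ty":0.0005,"tz":0.105,"roll":0},{"hand":20,"tx":0.0015,"ty":0.0005,"tz":0.125,"roll":0},{"hand":20,"tx":0.0015,"ty":0.0005,"tz":0.135,"roll":0},{"hand":20,"tx":0.0015,"ty":0.0005,"tz":0.14,"roll":0},{"hand":20,"tx":0.0015,"ty":0.0005,"tz":0.14,"roll":0}]' 40; python3 - <<'E'
from h import *
f=ctrl.grab_frame("wrist");save(f,"w28")
E
```

```text
time: 27.15
tcp_pos: [0.5731, 0.1304, 0.1019]
eef_rot: [-0.0, 0.998, 0.055, 0.0]
wrist_force: [0.5, -0.3, -3.8]
gripper_width: 0.0417
```

View pics/w28.png

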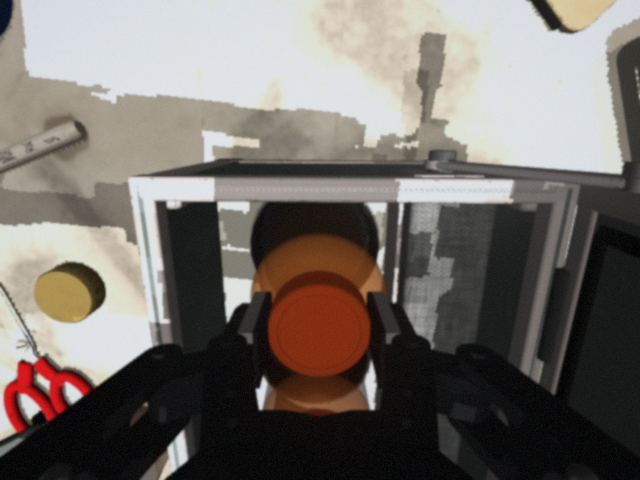

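```bash
python3 -m crank '[{"hand":20,"tx":0,"ty":0,"tz":0.003,"roll":0},{"hand":20,"tx":0,"ty":0,"tz":0.005,"roll":0},{"hand":20,"tx":0,"ty":0,"tz":0.007,"roll":0},{"hand":20,"tx":0,"ty":0,"tz":0.009,"roll":0},{"hand":20,"tx":0,"ty":0,"tz":0.011,"roll":0},{"hand":20,"tx":0,"ty":0,"tz":0.013,"roll":0},{"hand":20,"tx":0,"ty":0,"tz":0.015,"roll":0},{"hand":20,"tx":0,"ty":0,"tz":0.017,"roll":0}]' 60;python3 -m crank '[{"hand":20,"tx":0,"ty":0,"tz":0.002,"roll":0},{"hand":20,"tx":0,"ty":0,"tz":0.004,"roll":0},{"hand":20,"tx":0,"ty":0,"tz":0.005,"roll":0},{"hand":20,"tx":0,"ty":0,"tz":0.005,"roll":0}]' 60
```

```text
time: 28.0
tcp_pos: [0.5736, 0.1302, 0.0867]
eef_rot: [-0.0, 0.999, 0.054, 0.001]
wrist_force: [-4.1, 2.0, 8.2]
gripper_width: 0.0411
time: 28.4
tcp_pos: [0.5737, 0.1303, 0.0831]
eef_rot: [-0.0, 0.999, 0.055, 0.001]
wrist_force: [-4.3, 1.6, 16.4]
gripper_width: 0.0407
```

```bash
python3 -m crank '[{"hand":20,"tx":0,"ty":0,"tz":0.002,"roll":0},{"hand":20,"tx":0,"ty":0,"tz":0.004,"roll":0},{"hand":20,"tx":0,"ty":0,"tz":0.004,"roll":0}]' 60; python3 -m crank '[{"hand":20,"tx":0,"ty":0,"tz":-0.006,"roll":0},{"hand":20,"tx":0,"ty":0,"tz":-0.006,"roll":0},{"hand":65,"tx":0,"ty":0,"tz":-0.006,"roll":0},{"hand":65,"tx":0,"ty":0,"tz":-0.006,"roll":0},{"hand":65,"tx":0,"ty":0,"tz":-0.006,"roll":0},{"hand":65,"tx":0,"ty":0,"tz":-0.04,"roll":0},{"hand":65,"tx":-0.02,"ty":0,"tz":-0.09,"roll":0},{"hand":65,"tx":-0.05,"ty":0,"tz":-0.13,"roll":0}]' 40; python3 - <<'E'
from h import *
p,M=tool();print(p)
f=ctrl.grab_frame("wrist");save(f,"w29")
E
```

```text
time: 28.7
tcp_pos: [0.574, 0.1303, 0.0829]
eef_rot: [0.0, 0.998, 0.055, 0.002]
wrist_force: [-10.0, 0.2, 37.1]
gripper_width: 0.0413
time: 29.5
tcp_pos: [0.5269, 0.1244, 0.2033]
eef_rot: [0.0, 0.999, 0.054, 0.001]
wrist_force: [-0.3, -0.3, 1.2]
gripper_width: 0.0555
[0.52686285 0.1243692  0.20331038]
```

View pics/w29.png

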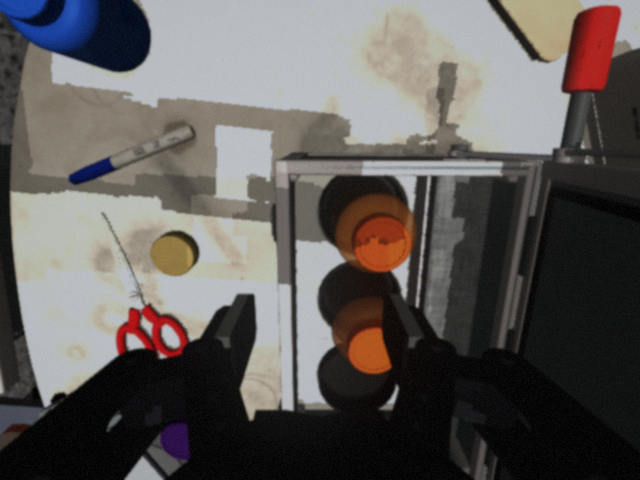

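```bash
python3 -m crank '[{"hand":0,"tx":0,"ty":-0.04,"tz":-0.04,"roll":0},{"hand":0,"tx":0,"ty":-0.08,"tz":-0.08,"roll":0},{"hand":0,"tx":0,"ty":-0.12,"tz":-0.08,"roll":0},{"hand":0,"tx":0,"ty":-0.16,"tz":-0.08,"roll":0},{"hand":0,"tx":0,"ty":-0.16,"tz":-0.08,"roll":0}]' 20; python3 - <<'E'
from h import *
p,M=tool();print(p)
t=ctrl.grab_frame("top");save(t,"t30",(195,100,455,340),3)
s=ctrl.grab_frame("scene");save(s,"s30",(0,50,480,410),1.6)
for c1,st in blobs(t,(5,150,120),(15,255,255),60)[0]: print("t",c1,st,ray(t,*c1,.129))
a=blobs(t,(0,180,120),(4,255,255),25)[0][0][0];b=blobs(s,(0,180,120),(4,255,255),60)[0][0][0]
print(tri([(t,*a),(s,*b)]))
E
```

```text
time: 30.05
tcp_pos: [0.5072, 0.2882, 0.2824]
eef_rot: [-0.001, 0.998, 0.057, 0.0]
wrist_force: [-0.1, -1.0, -0.4]
gripper_width: 0.0
[0.50715546 0.28824705 0.28243367]
t [603.6, 156.3] [595, 148, 18, 17, 220] [ 0.74952966 -0.54953343  0.129     ]
t [610.2, 192.9] [603, 185, 17, 16, 131] [ 0.65776082 -0.56132499  0.129     ]
t [368.1, 225.0] [360, 217, 17, 17, 233] [0.58225723 0.0363875  0.129     ]
t [331.8, 227.9] [323, 218, 19, 20, 250] [0.57569596 0.12570913 0.129     ]
t [615.8, 304.0] [610, 296, 12, 17, 129] [ 0.3855212  -0.56142761  0.129     ]
[0.64510993 0.25170232 0.1882562 ]
```

View pics/t30.png

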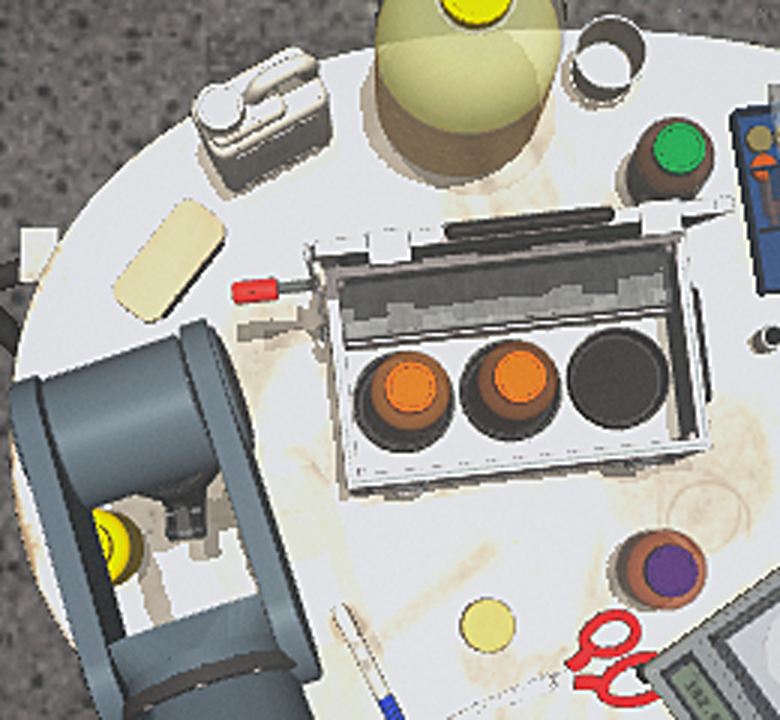

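View pics/s30.png

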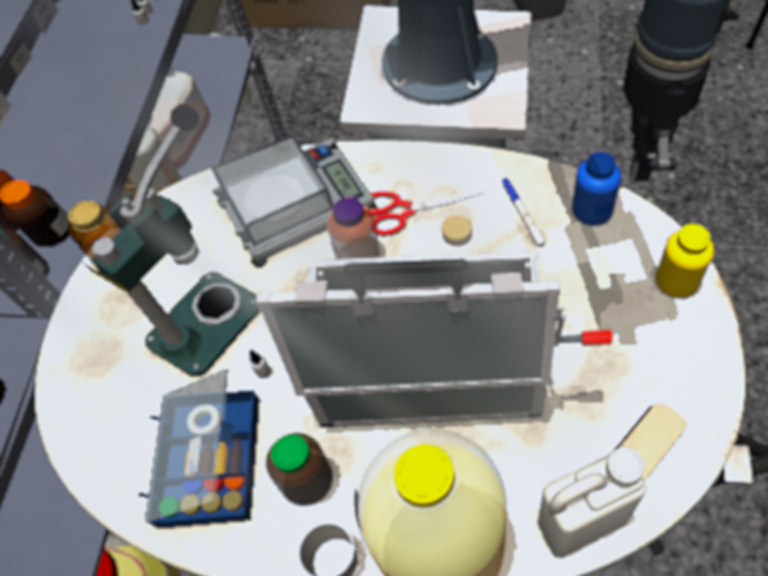

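```bash
python3 - <<'E'
from h import *
t=ctrl.grab_frame("top")
z=lambda u,v:(195+u/3,100+v/3)
print(ray(t,*z(233,197),0),ray(t,*z(335,145),0.0),ray(t,*z(222,108),.15))
p,M=tool();k=[.645,.2525]; print(np.degrees(np.arctan2(M[1,0],M[0,0])),go([k[0],k[1]+.003,.25]))
E
```

```text
[0.75924822 0.28203128 0.        ] [0.80627193 0.18978353 0.        ] [0.80166249 0.27858045 0.15      ]
6.284137619852617 [0.1336 0.0426 0.0313]
```

```bash
python3 -m crank '[{"hand":45,"tx":0.04,"ty":0.01,"tz":0,"roll":0},{"hand":45,"tx":0.085,"ty":0.025,"tz":0,"roll":0},{"hand":45,"tx":0.134,"ty":0.040,"tz":0.01,"roll":0},{"hand":45,"tx":0.134,"ty":0.040,"tz":0.04,"roll":0},{"hand":45,"tx":0.134,"ty":0.040,"tz":0.05,"roll":0},{"hand":45,"tx":0.134,"ty":0.040,"tz":0.05,"roll":0}]' 20; python3 - <<'E'
from h import *
p,M=tool();print(p,go([.645,.2575,.142]))
f=ctrl.grab_frame("wrist");save(f,"w31")
print(proj(f,[.645,.2517,.188]))
s=ctrl.grab_frame("scene");save(s,"s31",(250,100,470,280),3.5)
E
```

```text
time: 30.8
tcp_pos: [0.6433, 0.2566, 0.2291]
eef_rot: [0.001, 0.999, 0.054, -0.004]
wrist_force: [0.1, 0.2, 0.4]
gripper_width: 0.0379
[0.64331665 0.25663494 0.22914427] [ 0.0024 -0.0008  0.0871]
[320.2919127  263.05473381]
```

View pics/w31.png

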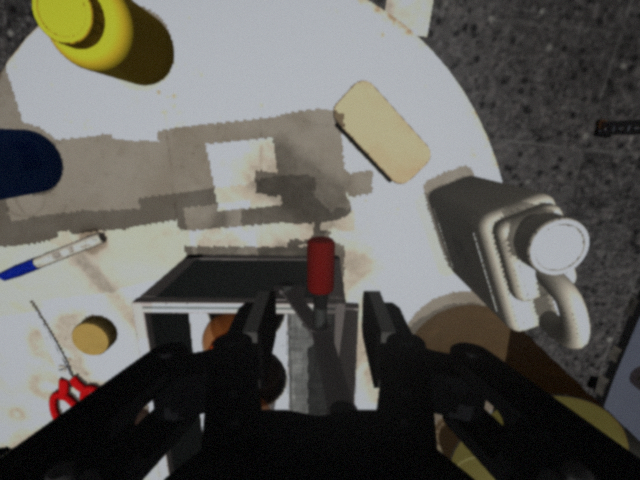

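View pics/s31.png

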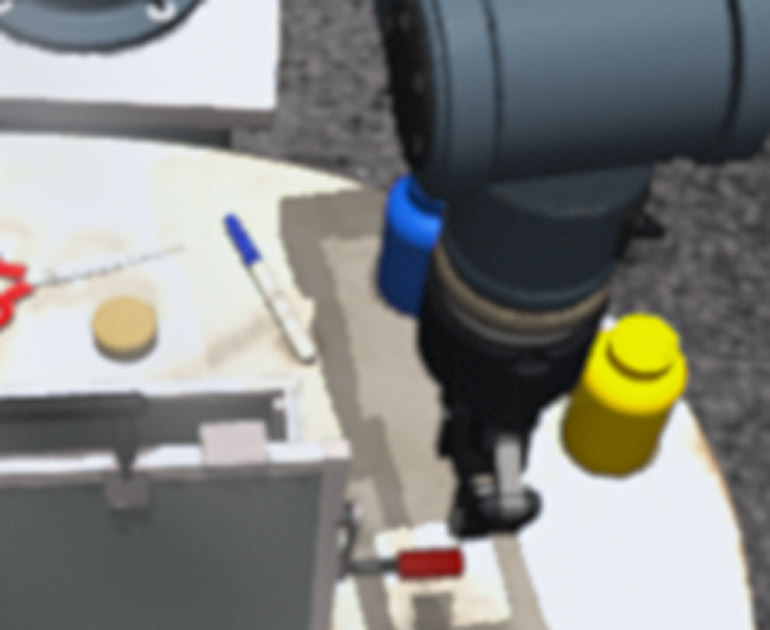

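```bash
python3 -m crank '[{"hand":45,"tx":0.001,"ty":0,"tz":0.03,"roll":0},{"hand":45,"tx":0.001,"ty":0,"tz":0.06,"roll":0},{"hand":45,"tx":0.001,"ty":0,"tz":0.08,"roll":0},{"hand":45,"tx":0.001,"ty":0,"tz":0.087,"roll":0},{"hand":45,"tx":0.001,"ty":0,"tz":0.087,"roll":0}]' 20; python3 - <<'E'
from h import *
p,M=tool();print(p,go([.645,.2575,.142]))
f=ctrl.grab_frame("wrist");save(f,"w32",(200,200,440,400),3)
s=ctrl.grab_frame("scene");save(s,"s32",(250,100,470,280),3.5)
E
```

```text
time: 31.4
tcp_pos: [0.6462, 0.259, 0.1461]
eef_rot: [0.0, 0.998, 0.055, 0.0]
wrist_force: [-0.2, 0.3, 0.2]
gripper_width: 0.0387
[0.64616145 0.25904377 0.14611465] [-0.0013  0.0014  0.0041]
```

View pics/w32.png

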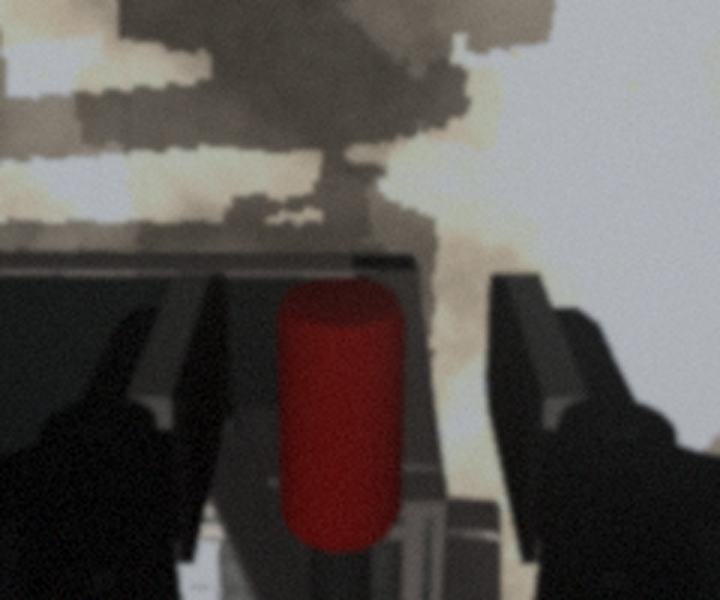

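View pics/s32.png

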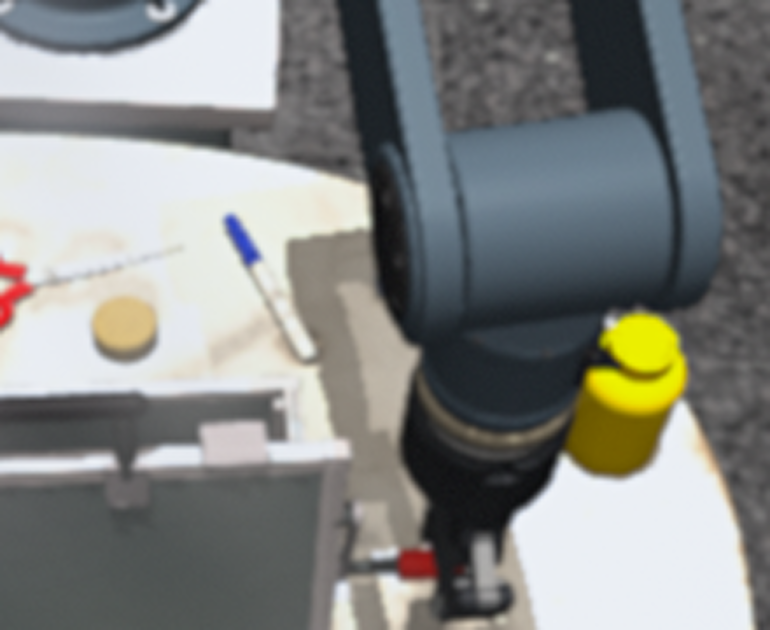

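```bash
python3 -m crank '[{"hand":45,"tx":0,"ty":0,"tz":0.009,"roll":0},{"hand":45,"tx":0,"ty":0,"tz":0.009,"roll":0},{"hand":45,"tx":-0.006,"ty":0,"tz":0.009,"roll":0},{"hand":45,"tx":-0.012,"ty":0,"tz":0.009,"roll":0},{"hand":45,"tx":-0.018,"ty":0,"tz":0.009,"roll":0}]' 20;  python3 -m crank '[{"hand":45,"tx":-0.005,"ty":0,"tz":0,"roll":0},{"hand":45,"tx":-0.01,"ty":0,"tz":0,"roll":0},{"hand":45,"tx":-0.014,"ty":0,"tz":0,"roll":0}]' 20;  python3 -m crank '[{"hand":45,"tx":-0.005,"ty":0,"tz":0,"roll":0},{"hand":45,"tx":-0.01,"ty":0,"tz":0,"roll":0},{"hand":45,"tx":-0.013,"ty":0,"tz":0,"roll":0}]' 20; python3 - <<'E'
from h import *
p,M=tool();print(p)
f=ctrl.grab_frame("wrist");save(f,"w33",(200,200,440,400),3)
s=ctrl.grab_frame("scene");save(s,"s33",(150,80,470,320),2.4)
E
```

```text
time: 32.0
tcp_pos: [0.6301, 0.2569, 0.1376]
eef_rot: [-0.0, 0.999, 0.054, 0.002]
wrist_force: [2.8, -0.6, 2.1]
gripper_width: 0.0383
time: 32.3
tcp_pos: [0.6141, 0.2552, 0.1366]
eef_rot: [-0.0, 0.999, 0.055, -0.0]
wrist_force: [1.2, -0.5, 1.1]
gripper_width: 0.0384
time: 32.6
tcp_pos: [0.6009, 0.2537, 0.1364]
eef_rot: [0.0, 0.999, 0.055, -0.0]
wrist_force: [1.6, 0.1, 1.3]
gripper_width: 0.0385
[0.6009276  0.25372255 0.13637346]
```

View pics/w33.png

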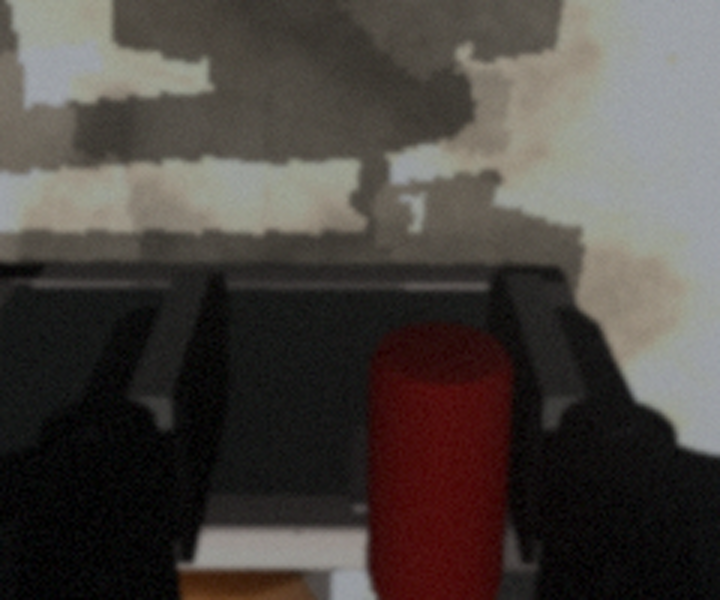

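View pics/s33.png

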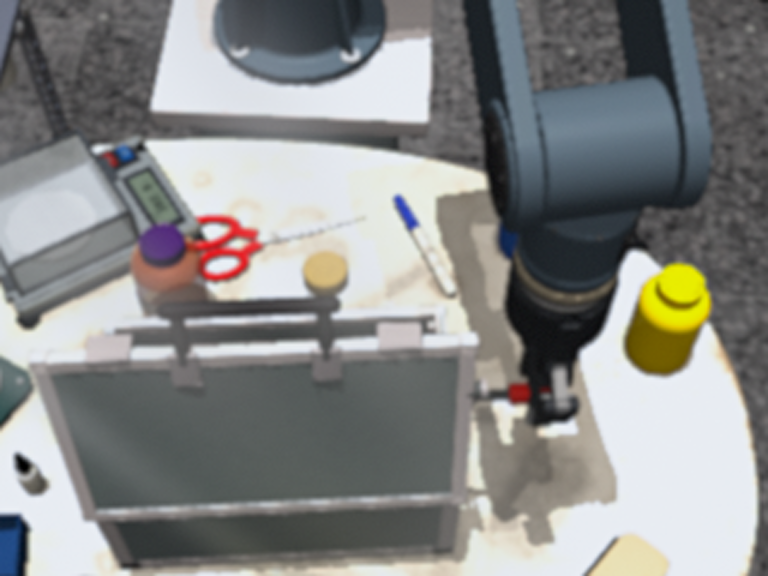

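```bash
python3 -m crank '[{"hand":45,"tx":-0.003,"ty":0,"tz":0,"roll":0},{"hand":45,"tx":-0.006,"ty":0,"tz":0,"roll":0},{"hand":45,"tx":-0.006,"ty":0,"tz":0,"roll":0},{"hand":45,"tx":0.004,"ty":0,"tz":0,"roll":0},{"hand":45,"tx":0.004,"ty":0,"tz":-0.03,"roll":0},{"hand":45,"tx":0.004,"ty":0,"tz":-0.08,"roll":0},{"hand":45,"tx":0.004,"ty":0,"tz":-0.13,"roll":0}]' 20; python3 - <<'E'
from h import *
p,M=tool();print(p)
t=ctrl.grab_frame("top");s=ctrl.grab_frame("scene");save(s,"s34",(150,80,470,320),2.4)
a=blobs(t,(0,180,120),(4,255,255),15)[0];b=blobs(s,(0,180,120),(4,255,255),60)[0][0][0]
print(a,b); k=ray(s,*b,.192);print(k,w(.03,.204,.192))
E
```

```text
time: 33.4
tcp_pos: [0.6058, 0.254, 0.2668]
eef_rot: [0.0, 0.999, 0.054, -0.001]
wrist_force: [0.4, 1.1, 0.7]
gripper_width: 0.0384
[0.60576256 0.25400836 0.26681677]
[([402.9, 306.6], [397, 304, 11, 9, 28]), ([404.0, 321.0], [398, 318, 13, 9, 22]), ([392.9, 328.2], [389, 325, 9, 9, 16])] [370.6, 241.0]
[0.60623162 0.24806479 0.192     ] [0.60652957 0.24743897 0.192     ]
```

View pics/s34.png

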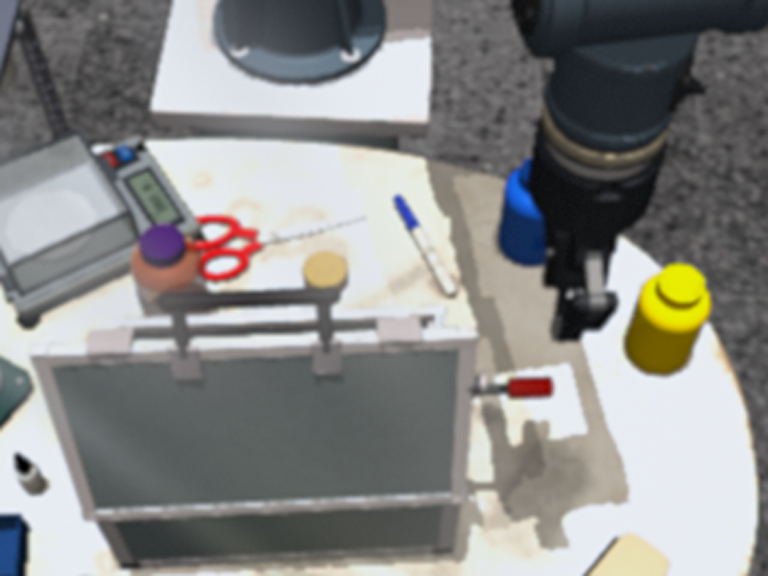

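```bash
python3 -m crank '[{"hand":35,"tx":0,"ty":0,"tz":-0.05,"roll":0.4},{"hand":35,"tx":0,"ty":0,"tz":-0.1,"roll":0.4},{"hand":35,"tx":0,"ty":0,"tz":-0.12,"roll":0.4},{"hand":35,"tx":0,"ty":0.04,"tz":-0.12,"roll":0.4},{"hand":35,"tx":0,"ty":0.08,"tz":-0.12,"roll":0.4},{"hand":35,"tx":0.005,"ty":0.13,"tz":-0.12,"roll":0.4},{"hand":35,"tx":0.008,"ty":0.17,"tz":-0.12,"roll":0.4},{"hand":35,"tx":0.01,"ty":0.21,"tz":-0.12,"roll":0.4}]' 25;  python3 -m crank '[{"hand":35,"tx":0,"ty":0,"tz":0,"roll":0},{"hand":35,"tx":0,"ty":0,"tz":0,"roll":0}]'; python3 - <<'E'
from h import *
p,M=tool();print(p,go([.638,.046,.3015]),np.degrees(np.arctan2(M[1,0],M[0,0])))
f=ctrl.grab_frame("wrist");save(f,"w35")
for zz in (.35,): print(proj(f,w(.0433,.054,zz)),proj(f,w(.0433,-.054,zz)))
E
```

```text
time: 34.3
tcp_pos: [0.6391, 0.0446, 0.3861]
eef_rot: [-0.0, 0.999, 0.051, -0.0]
wrist_force: [0.6, 0.0, 0.0]
gripper_width: 0.0298
time: 34.5
tcp_pos: [0.6389, 0.0455, 0.3858]
eef_rot: [-0.0, 0.999, 0.05, -0.0]
wrist_force: [0.0, -0.4, -1.5]
gripper_width: 0.0301
[0.63891219 0.04547222 0.38584712] [-0.0008 -0.0005  0.0843] 5.7201121724892685
[320.23342987 171.43751166] [320.157705   333.58498454]
```

View pics/w35.png

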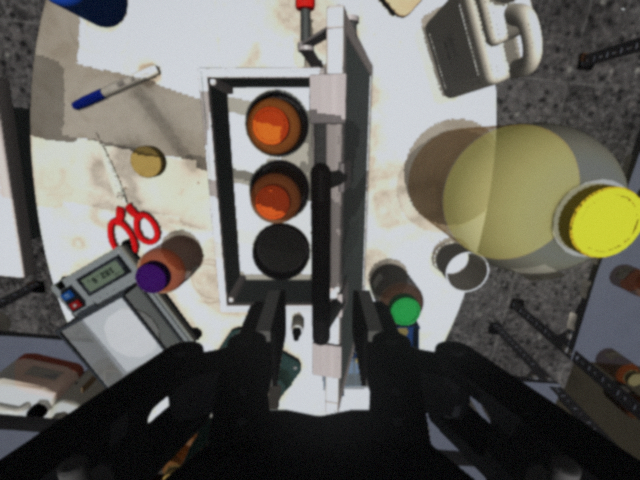

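```bash
python3 -m crank '[{"hand":35,"tx":0,"ty":0,"tz":0.03,"roll":0},{"hand":35,"tx":0,"ty":0,"tz":0.06,"roll":0},{"hand":35,"tx":0,"ty":0,"tz":0.08,"roll":0},{"hand":35,"tx":0,"ty":0,"tz":0.084,"roll":0},{"hand":0,"tx":0,"ty":0,"tz":0.084,"roll":0},{"hand":0,"tx":0,"ty":0,"tz":0.084,"roll":0},{"hand":0,"tx":0,"ty":0,"tz":0.084,"roll":0}]' 25; python3 - <<'E'
from h import *
p,M=tool();print(p)
X=lambda th:np.array([-.22*np.cos(th)+.006*np.sin(th),.22*np.sin(th)+.006*np.cos(th)])
for th in np.arange(1.33,-.01,-.07): print(round(th,2),(X(th)-X(1.33)).round(4))
f=ctrl.grab_frame("wrist");save(f,"w36",(200,150,440,400),2.4)
E
```

```text
time: 35.25
tcp_pos: [0.639, 0.0478, 0.3031]
eef_rot: [-0.001, 0.999, 0.051, 0.001]
wrist_force: [0.7, 4.0, -4.4]
gripper_width: 0.0109
[0.63903262 0.04778118 0.30305296]
1.33 [0. 0.]
1.26 [-0.0149 -0.0038]
1.19 [-0.0296 -0.0086]
1.12 [-0.0438 -0.0144]
1.05 [-0.0576 -0.0213]
0.98 [-0.0709 -0.029 ]
0.91 [-0.0836 -0.0377]
0.84 [-0.0957 -0.0473]
0.77 [-0.1071 -0.0576]
0.7 [-0.1178 -0.0688]
0.63 [-0.1276 -0.0806]
0.56 [-0.1366 -0.0931]
0.49 [-0.1447 -0.1063]
0.42 [-0.1518 -0.1199]
0.35 [-0.158 -0.134]
0.28 [-0.1631 -0.1485]
0.21 [-0.1673 -0.1634]
0.14 [-0.1704 -0.1784]
0.07 [-0.1724 -0.1937]
-0.0 [-0.1734 -0.2091]
```

View pics/w36.png

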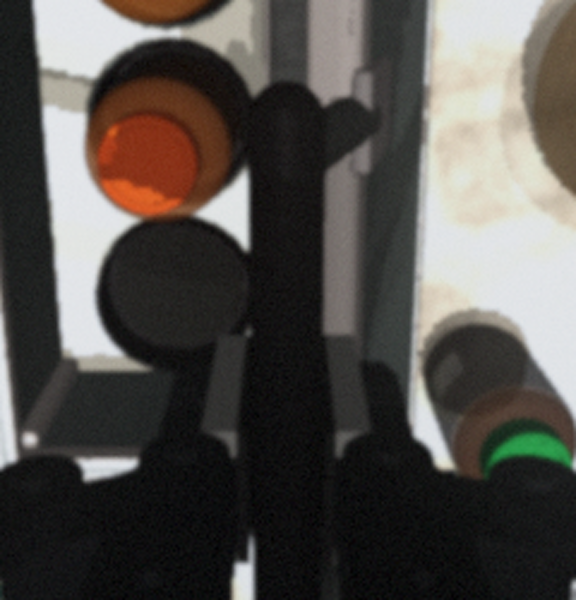

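```bash
python3 -m crank '[{"hand":0,"tx":-0.015,"ty":0,"tz":0.004,"roll":0},{"hand":0,"tx":-0.03,"ty":0,"tz":0.009,"roll":0},{"hand":0,"tx":-0.044,"ty":0,"tz":0.0145,"roll":0},{"hand":0,"tx":-0.0575,"ty":0,"tz":0.0215,"roll":0},{"hand":0,"tx":-0.071,"ty":0,"tz":0.029,"roll":0}]' 20; python3 -m crank '[{"hand":0,"tx":-0.0125,"ty":0,"tz":0.009,"roll":0},{"hand":0,"tx":-0.025,"ty":0,"tz":0.0185,"roll":0},{"hand":0,"tx":-0.036,"ty":0,"tz":0.0285,"roll":0}]'
```

```text
time: 35.8
tcp_pos: [0.5688, 0.0404, 0.2755]
eef_rot: [-0.001, 0.999, 0.051, 0.003]
wrist_force: [-0.3, 3.4, -0.5]
gripper_width: 0.0111
time: 36.1
tcp_pos: [0.5328, 0.0365, 0.2466]
eef_rot: [-0.001, 0.999, 0.051, 0.002]
wrist_force: [1.8, 3.1, -1.9]
gripper_width: 0.011
```

Forces stay low. The lid is at about 0.77 rad, so I'll continue down the arc.

```bash
python3 -m crank '[{"hand":0,"tx":-0.0105,"ty":0,"tz":0.011,"roll":0},{"hand":0,"tx":-0.0205,"ty":0,"tz":0.023,"roll":0},{"hand":0,"tx":-0.0295,"ty":0,"tz":0.0355,"roll":0},{"hand":0,"tx":-0.0375,"ty":0,"tz":0.0487,"roll":0},{"hand":0,"tx":-0.0447,"ty":0,"tz":0.0623,"roll":0}]' 20; python3 -m crank '[{"hand":0,"tx":-0.006,"ty":0,"tz":0.014,"roll":0},{"hand":0,"tx":-0.0113,"ty":0,"tz":0.0286,"roll":0},{"hand":0,"tx":-0.0155,"ty":0,"tz":0.0435,"roll":0}]'; python3 - <<'E'
from h import *
s=ctrl.grab_frame("scene");save(s,"s37",(150,80,470,320),2.4)
E
```

```text
time: 36.6
tcp_pos: [0.4884, 0.0315, 0.1838]
eef_rot: [-0.0, 0.999, 0.051, 0.002]
wrist_force: [-0.4, 2.5, -1.6]
gripper_width: 0.0109
time: 36.9
tcp_pos: [0.473, 0.0297, 0.14]
eef_rot: [-0.0, 0.999, 0.051, 0.001]
wrist_force: [0.8, 2.6, -1.8]
gripper_width: 0.0113
```

View pics/s37.png

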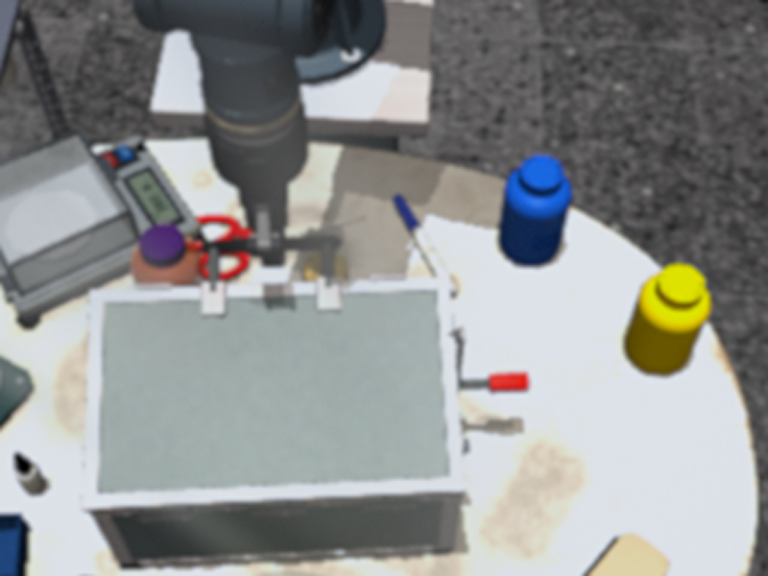

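```bash
python3 -m crank '[{"hand":0,"tx":-0.003,"ty":0,"tz":0.013,"roll":0},{"hand":0,"tx":-0.004,"ty":0,"tz":0.026,"roll":0},{"hand":0,"tx":-0.0055,"ty":0,"tz":0.036,"roll":0},{"hand":0,"tx":-0.006,"ty":0,"tz":0.044,"roll":0},{"hand":0,"tx":-0.006,"ty":0,"tz":0.046,"roll":0},{"hand":0,"tx":-0.006,"ty":0,"tz":0.046,"roll":0}]' 20; python3 -m crank '[{"hand":0,"tx":0,"ty":0,"tz":0.002,"roll":0},{"hand":0,"tx":0,"ty":0,"tz":0.004,"roll":0},{"hand":0,"tx":0,"ty":0,"tz":0.004,"roll":0}]'
```

```text
time: 37.55
tcp_pos: [0.4672, 0.0289, 0.0947]
eef_rot: [0.0, 0.999, 0.051, 0.001]
wrist_force: [-2.2, 2.8, 9.8]
gripper_width: 0.0111
time: 37.85
tcp_pos: [0.4672, 0.0287, 0.0934]
eef_rot: [0.001, 0.999, 0.051, 0.002]
wrist_force: [-8.5, 3.6, 34.8]
gripper_width: 0.0109
```

```bash
python3 -m crank '[{"hand":0,"tx":0,"ty":0,"tz":-0.004,"roll":0},{"hand":0,"tx":0,"ty":0,"tz":-0.004,"roll":0},{"hand":35,"tx":0,"ty":0,"tz":-0.004,"roll":0},{"hand":35,"tx":0,"ty":0,"tz":-0.004,"roll":0},{"hand":35,"tx":0,"ty":0,"tz":-0.004,"roll":0},{"hand":35,"tx":0,"ty":0,"tz":-0.03,"roll":0},{"hand":35,"tx":0,"ty":0,"tz":-0.08,"roll":0},{"hand":35,"tx":0,"ty":0,"tz":-0.13,"roll":0}]' 20; python3 -m crank '[{"hand":35,"tx":0,"ty":-0.04,"tz":-0.04,"roll":0},{"hand":35,"tx":0,"ty":-0.08,"tz":-0.06,"roll":0},{"hand":35,"tx":0,"ty":-0.12,"tz":-0.06,"roll":0},{"hand":35,"tx":0,"ty":-0.17,"tz":-0.06,"roll":0},{"hand":35,"tx":0,"ty":-0.22,"tz":-0.06,"roll":0},{"hand":35,"tx":0,"ty":-0.27,"tz":-0.06,"roll":0},{"hand":35,"tx":0,"ty":-0.3,"tz":-0.06,"roll":0},{"hand":35,"tx":0,"ty":-0.3,"tz":-0.06,"roll":0}]'; python3 - <<'E'
from h import *
t=ctrl.grab_frame("top");save(t,"t38",(195,100,455,300),3)
s=ctrl.grab_frame("scene");save(s,"s38",(150,80,470,320),2.4)
for nm,lo,hi in (("purple",(120,40,40),(165,255,255)),("green",(45,120,60),(85,255,255)),("red",(0,180,120),(4,255,255))):
    for k,f in (("top",t),("scene",s)):
        for c,st in blobs(f,lo,hi,40)[0]: print(nm,k,c)
a=blobs(t,(0,180,120),(4,255,255),25)[0][0][0];b=blobs(s,(0,180,120),(4,255,255),60)[0][0][0]
print(tri([(t,*a),(s,*b)]))
E
```

```text
time: 38.65
tcp_pos: [0.4654, 0.0287, 0.2196]
eef_rot: [-0.0, 0.999, 0.051, -0.002]
wrist_force: [1.4, -0.2, -0.2]
gripper_width: 0.0298
time: 39.45
tcp_pos: [0.435, 0.3308, 0.2786]
eef_rot: [-0.0, 0.999, 0.054, -0.0]
wrist_force: [-0.3, -0.6, 0.3]
gripper_width: 0.0303
purple top [418.5, 290.0]
purple scene [217.1, 180.9]
green top [421.1, 148.8]
green top [615.9, 270.2]
green scene [180.9, 332.7]
red top [286.5, 238.1]
red scene [361.6, 249.9]
red scene [62.4, 414.7]
[0.55668135 0.24216202 0.0663798 ]
```

View pics/t38.png

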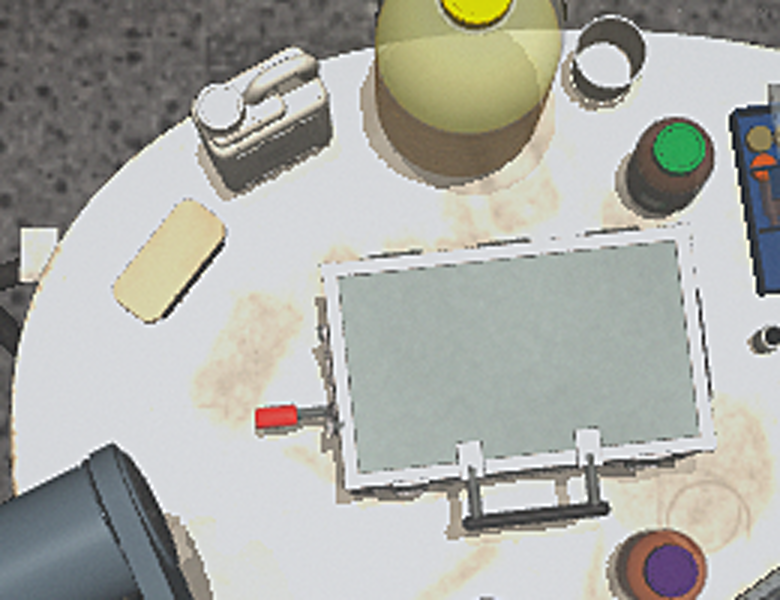

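View pics/s38.png

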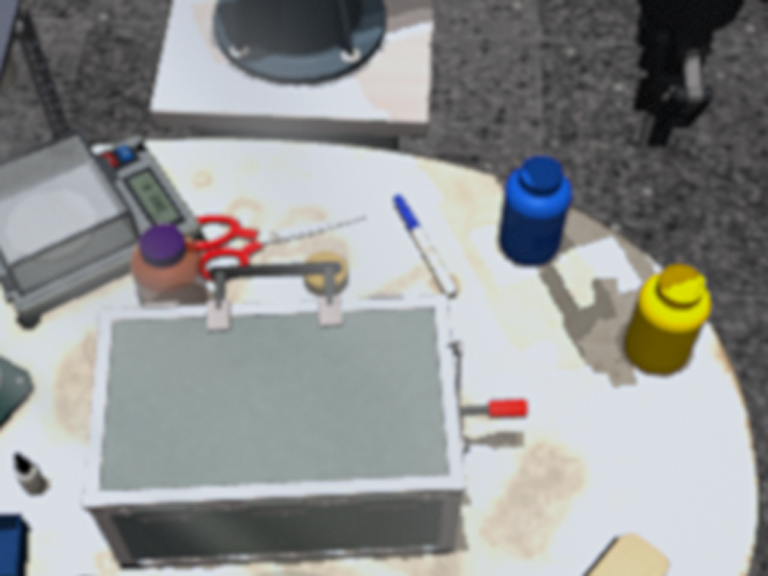

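The lid is shut exactly as it was at the start. The knob is back at (0.557, 0.242, 0.066), and the purple and green caps are on the same pixels. The robot is clear of everything, so I'm handing in.

```bash
python3 -c "
from cell import ctrl
print(ctrl.sign_off())"
```

```text
the job is handed in; nothing more can be done
None
```

The case is packed, shut and handed in at about 40 s. I raised the lid and locked the stay. The two orange-capped bottles on the table went into the left and middle seats, each pressed to its hard stop. Then I freed the stay and lowered the lid gently, with low forces on the way down.

**Last checks, all passed:**
- **Seats:** each bottle's bottom stopped about 11 mm above the table, which is the fully-down height.
- **Lid:** the knob and lid are back on their starting pixels, so the lid is fully shut.
- **Purple and green bottles:** their caps have not moved by a visible amount.
- **Robot:** the hand is away from everything.

**What disagreed:**
- **Fingertip height:** the fingertips turned out to be about 30–40 mm higher than the reported TCP. My first grip on the handle closed on nothing, and I corrected all later heights from the pictures.
- **Left bottle:** it measured about 5–7 mm off its seat centre, inside the 12 mm limit. The middle one was off by about 4–5 mm.

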